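# Tip the morning pastries into the display crate

## Robot

A 6-joint arm with a two-finger parallel gripper is mounted at the origin on the work surface. World frame = base frame: x ahead of the robot, y to its left, z up, the work surface at z = 0. Lengths are in mm, angles in rad, forces in N, time in s.
With the tool pointing down it reaches from about 300 to 875 mm from the base axis. Payload 6.4 kg.
Tool frame: the origin (TCP) lies on the centre line of the jaws, within the pads' length; the fingertips stand 14 mm ahead of it and the grasp point (between the pads) lies 5 mm behind it; z points along the fingers, y is the direction in which the jaws open and shut (so a half turn about z gives the same grasp; the last joint's range is limited). The gripper opens to 85 mm and grips with 20 to 120 N. Pads are 22 mm wide; open, the fingers measure 114 mm over their backs; the gripper's body (76 mm by 85 mm) begins 54 mm behind the grasp point. The pads swing forward as they close: fully open they stand 13 mm farther back than shut.
Start: joints at [-1.315, 0.181, 1.607, -0, 1.354, -0.206], TCP at [256.215, -514.777, 216.388] pointing down, gripper open.
Joint ranges: [-2.99, 2.99], [-0.89, 2.07], [0.3, 2.58], [-1.14, 4.28], [0, 2.63], [-3.12, 3.12]. Speed limits (rad/s): [2.57, 2.57, 3.01, 3.14, 3.14, 3.14].

## Interface

Orientations are given as a unit quaternion [w, x, y, z].
In Python, from cell import r, imaging gives the robot as it stands. The module is installed in compiled form; this text tells all that it offers.
- The arm moves only by the tool drive_tool, never from a script. Its argument "targets" is a list of rows, each a list of 5 numbers: the shift along the tool's x, y, z in cm, then the turn about the tool's z in rad, then the opening, from 0 (shut) to 1 (fully open). A call has 1 to 12 rows; each row shifts and turns the commanded pose from where the row before left it, along the tool's axes as they then stand; what a row does not reach is not made up. A row lasts 1/12 s, in which the tool goes at most 41.7 mm and 7.16 degrees, less where a joint would pass 70% of its speed; a pose out of reach is approached as far as the arm can. A call is refused whole if a number of a shift passes 4.17 or a number of a turn 0.125, either way. A call with a gripper value outside its range is refused whole. The fingers move at their own pace and stop on an object; the grip force is fixed at half the most. Time passes only in rows, so rows that do not move let the fingers close. It gives the time, the measured TCP pose, the force and the opening at its end, in the units of the state.
- r.sense(): the state, without advancing time (a new reading comes with each control period).
- imaging.capture(name): name is "scene" or "side" or "wrist"; returns a dict with "color" (480x640x3 uint8, blue, green, red), "mtx" (3x3 intrinsics, pixels), "world_from_camera" (4x4, takes a point from camera to world coordinates). Camera axes: x right, y down, z forward; pixel columns grow to the right and rows downward; lengths in mm; the calibration is good to about 2 mm. A picture is of the moment at which its call begins. There is no depth.
- r.close_job(): hands the job in, once; it reports no verdict.
The state is a dict: "time": time; "qpos": joint angles; "dq": joint speeds; "effort": joint torques, N m; "ee_pos": TCP position; "ee_rot": TCP orientation; "force": force on the tool from outside, world axes, zero at the start; "ft_torque": the same for the moment, N m; "width": opening from 0.0 (shut) to 1.0 (fully open).
Only numpy, scipy, OpenCV 4.12 (cv2) and the standard library are available. Lean on these libraries where they do the work, as an engineer would, in place of code of your own. Each camera call takes 0.05 s, during which the arm holds its last target.

## Task

Pick the pastry tray up by its black grip, carry it level to the empty pale wooden crate and tip all four pastries off its open front into that crate; while you tip, keep the tray's front edge low, within a hand's breadth (10 cm) above the crate's rim. Then set the empty tray back down flat and squarely on its cooling rack, as it lay, and let go. Do not touch the pastries with the gripper, and leave the ramekin, the price card and the spatula where they are.

Things in the scene. Friction and masses are not known exactly. Their poses are not given: they have to be found in the camera images.
- tray: Loose aluminium pastry tray, about 0.26 kg, level on the rack at first. Pan 170 mm long (its x), 140 mm wide (its y), floor 4 mm; walls 4 mm thick, topping out 24 mm above the underside, along the back (-x) and both long sides; the front (+x) is open, without a lip, so that pastries slide off over it. A black grip leans back from the back wall. Origin: centre of the pan's underside, z up.
- tray_grip (a point): Centre of the black flat grip, (-108, 0, 63) mm in the tray's frame. The grip is 60 mm wide (y), 12 mm thick, 80 mm long; it rises from the back wall, (-83, 0, 20) mm, leaning back 30 degrees from vertical to (-123, 0, 89) mm. To hold it squarely, fingers point down and 30 degrees towards the front, along its slope, and close on the 12 mm. About 80 N of grip carries the load.
- tray_lip (a point): Middle of the open front edge, on the floor's upper face: (85, 0, 4) mm in the tray's frame.
- rack: Fixed wire cooling rack, 230 mm (its x) by 160 mm (its y), its top 22 mm above the counter. Origin: centre of its foot. The tray starts on it, centred within 15 mm, with the tray's front towards the rack's +x, which looks roughly towards the crates.
- crate: Fixed pale wooden display crate, empty, open at the top: 190 mm (its x) by 210 mm (its y), 70 mm high, walls and floor 7 mm. Origin: centre of its underside. Goal of the pastries. It may stand nearer to or farther from the robot than the dark one.
- crate_full: Fixed dark wooden crate of the same size, already full of cookies; not to be used.
- danish_a: Round danish, 56 mm across, 30 mm high, dark berry filling, about 35 g, on the tray. Origin: centre of its underside.
- danish_b: Round danish, 56 mm across, 30 mm high, orange apricot filling, about 35 g, on the tray. Origin: centre of its underside.
- roll_a: Brown pastry roll, 60 x 36 x 26 mm, about 35 g, on the tray. Origin: centre of its underside.
- roll_b: Brown pastry roll, 60 x 36 x 26 mm, about 35 g, on the tray. Origin: centre of its underside. How readily any of the pastries slide varies: they may start at 33 degrees of tilt or only at 50, so watch or weigh whether all have gone.
- ramekin: White ramekin, 60 mm across, 40 mm high, between rack and crates; loose, leave it where it stands. Origin: centre of its underside.
- sign: Blank white price card with a red band on a steel foot, 60 mm wide, 67 mm high, between rack and crates; loose, leave it where it stands. Origin: centre of its underside.
- spatula: Spatula lying on the counter left of the crates; loose, leave it where it stands. Origin near its middle.

How it is judged (in metres and radians):
On the way, in this order (a step that is already met when the one before it is completed fails the run):
1. the tray is lifted off the rack, level, with all four pastries aboard (height (world z) of tray above 0.05 m and angle between tray's own z axis and vertical below 0.2 rad and x of danish_a in the frame of tray between -0.095 and 0.095 m and y of danish_a in the frame of tray between -0.07 and 0.07 m and z of each of danish_a, danish_b, roll_a, roll_b in the frame of tray below 0.04 m and x of danish_b in the frame of tray between -0.095 and 0.095 m and y of danish_b in the frame of tray between -0.07 and 0.07 m and x of roll_a in the frame of tray between -0.095 and 0.095 m and y of roll_a in the frame of tray between -0.07 and 0.07 m and x of roll_b in the frame of tray between -0.095 and 0.095 m and y of roll_b in the frame of tray between -0.07 and 0.07 m), for 0.2 s.
2. all four pastries are in the pale crate, the tray still off the rack (x of danish_a in the frame of crate between -0.092 and 0.092 m and y of danish_a in the frame of crate between -0.102 and 0.102 m and z of each of danish_a, danish_b, roll_a, roll_b in the frame of crate below 0.072 m and x of danish_b in the frame of crate between -0.092 and 0.092 m and y of danish_b in the frame of crate between -0.102 and 0.102 m and x of roll_a in the frame of crate between -0.092 and 0.092 m and y of roll_a in the frame of crate between -0.102 and 0.102 m and x of roll_b in the frame of crate between -0.092 and 0.092 m and y of roll_b in the frame of crate between -0.102 and 0.102 m and height (world z) of tray above 0.05 m), for 0.2 s.
At the end, for the whole second after the job is handed in: All four pastries lie at rest inside the pale crate, below its rim; the tray lies at rest and level (within about 3 degrees) on the rack, centred within 30 mm along it and 25 mm across it and square to it within 15 degrees, released (x of danish_a in the frame of crate between -0.092 and 0.092 m and y of danish_a in the frame of crate between -0.102 and 0.102 m and z of each of danish_a, danish_b, roll_a, roll_b in the frame of crate below 0.072 m and x of danish_b in the frame of crate between -0.092 and 0.092 m and y of danish_b in the frame of crate between -0.102 and 0.102 m and x of roll_a in the frame of crate between -0.092 and 0.092 m and y of roll_a in the frame of crate between -0.102 and 0.102 m and x of roll_b in the frame of crate between -0.092 and 0.092 m and y of roll_b in the frame of crate between -0.102 and 0.102 m and linear speed of each of danish_a, danish_b, roll_a, roll_b below 0.05 m/s and x of tray in the frame of rack between -0.03 and 0.03 m and y of tray in the frame of rack between -0.025 and 0.025 m and z of tray in the frame of rack between 0.018 and 0.027 m and angle between tray's own z axis and vertical below 0.06 rad and angle between the x axis of tray and the x axis of rack, either way round below 0.26 rad and linear speed of tray below 0.03 m/s and contact force between the fingers and tray below 0.1 N); the robot touches nothing.
It fails at once if a pastry is touched by the robot (contact force between any of the fingers, the arm and danish_a above 0.3 N or contact force between any of the fingers, the arm and danish_b above 0.3 N or contact force between any of the fingers, the arm and roll_a above 0.3 N or contact force between any of the fingers, the arm and roll_b above 0.3 N).
It fails at once if the tray is tipped with its front edge more than 10 cm above the crate's rim (with 1 cm to spare: 18 cm above the counter) (angle between tray's own z axis and vertical above 0.45 rad and height (world z) of tray_lip above 0.18 m).
It fails at once if the ramekin, price card or spatula is shifted by more than 30 mm (distance of any of ramekin, sign, spatula from where it was at the start of the episode above 0.03 m).
It also fails if it takes over 54 s, if anything falls off the work surface, if the arm or the gripper's body presses on something with over 40 N, if the wrist force passes 120 N, or if a joint passes its speed limit or range.

## Working session

There is one attempt and no reset: what is moved stays moved. The work goes in short steps, Python scripts to look and compute and a tool call to move; the robot and the scene stay as the last step left them, time stands still between calls to the robot, and variables do not carry over. Pictures are saved under pics/ and viewed, and the job is handed in when it is done.

Besides the shell and the picture viewer there is one more tool, called after ">>>" as name([rows], argument=value, ...), one row to a line, values as JSON. drive_tool: Moves the arm, as the interface text tells. Its arguments: {"type":"object","properties":{"targets":{"type":"array","items":{"type":"array","items":{"type":"number"}}}},"required":["targets"]}

```bash
mkdir -p pics; python3 - <<'E'
from cell import r, imaging
import cv2,pickle
print(r.sense())
d={}
for n in ["scene","side","wrist"]:
    c=imaging.capture(n); d[n]=c; cv2.imwrite(f"pics/{n}0.png",c["color"]); print(n,c["mtx"].tolist(),c["world_from_camera"].round(3).tolist())
pickle.dump(d,open("cap0.pkl","wb"))
E
```

```text
{'time': 0.0, 'qpos': array([-1.31531688e+00,  1.81544119e-01,  1.60801677e+00,  1.59910021e-05,
        1.35379114e+00, -2.06268341e-01]), 'dq': array([-0.00135872, -0.00125227,  0.00071511, -0.00090391,  0.00122667,
       -0.00227753]), 'effort': array([-5.83616311e-04, -4.44871616e+01, -3.51341128e+01, -9.16718886e-05,
        9.16240067e-03,  8.33025126e-06]), 'ee_pos': array([ 256.05751013, -514.19254017,  215.47821104]), 'ee_rot': array([-8.79608909e-04,  9.73466814e-01,  2.28826544e-01, -1.38388046e-05]), 'force': array([ 0.94772973,  0.00179591, -0.14812564]), 'ft_torque': array([-0.00728272,  0.01432712, -0.02276077]), 'width': 1.000463468514573}
scene [[471.2315256061779, 0.0, 320.84871636175734], [0.0, 471.2315256061779, 240.7719893132938], [0.0, 0.0, 1.0]] [[0.866, 0.416, -0.277, 849.832], [0.499, -0.73, 0.466, -422.341], [-0.008, -0.542, -0.84, 922.967], [0.0, 0.0, 0.0, 1.0]]
side [[486.17812413884263, 0.0, 317.38349600099673], [0.0, 486.17812413884263, 232.8496291706299], [0.0, 0.0, 1.0]] [[-0.984, -0.125, 0.125, 430.315], [-0.176, 0.75, -0.638, 747.028], [-0.014, -0.649, -0.76, 921.134], [0.0, 0.0, 0.0, 1.0]]
wrist [[428.3750203653498, 0.0, 322.0125929503114], [0.0, 428.3750203653498, 240.10453466870032], [0.0, 0.0, 1.0]] [[0.446, -0.86, -0.247, 319.292], [-0.895, -0.429, -0.121, -483.968], [-0.002, 0.276, -0.961, 373.079], [0.0, 0.0, 0.0, 1.0]]
```

View pics/scene0.png

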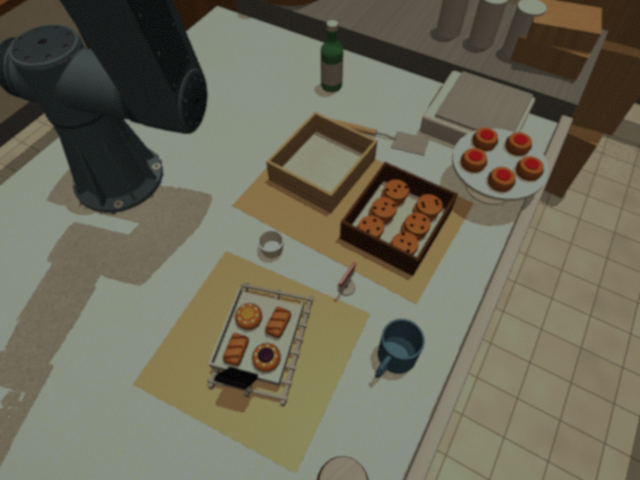

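View pics/side0.png

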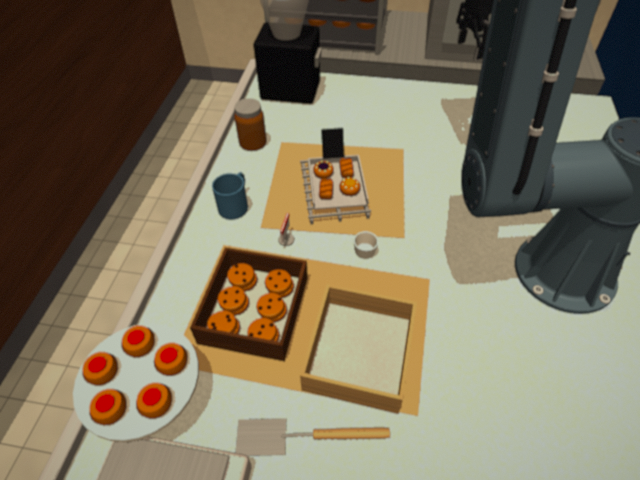

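View pics/wrist0.png

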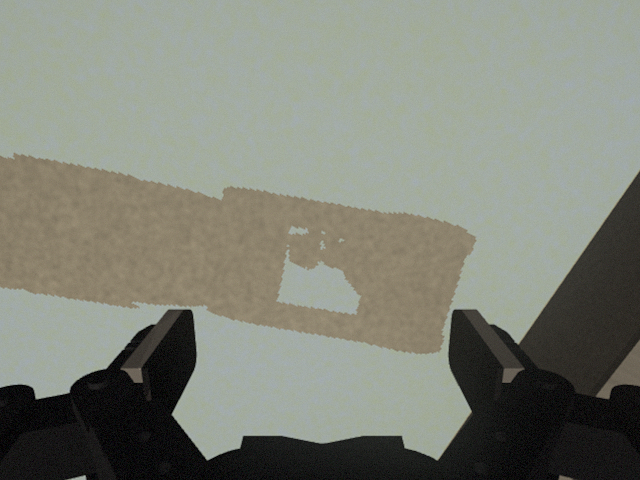

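```bash
cat > h.py <<'E'
import pickle,numpy as np,cv2
def load(f): return pickle.load(open(f,'rb'))
def ray(c,u,v,z):
    d=c["world_from_camera"][:3,:3]@np.linalg.inv(c["mtx"])@[u,v,1.]; o=c["world_from_camera"][:3,3]
    return (o+d*(z-o[2])/d[2])
def proj(c,p):
    T=np.linalg.inv(c["world_from_camera"]); q=T[:3,:3]@np.asarray(p,float)+T[:3,3]; q=c["mtx"]@q; return q[:2]/q[2]
def crop(c,x0,y0,w,h,s,out):
    im=cv2.resize(c["color"][y0:y0+h,x0:x0+w],None,fx=s,fy=s,interpolation=cv2.INTER_CUBIC)
    for k in range(0,w,20): cv2.putText(im,str(x0+k),(k*s,10),0,.35,(0,0,255),1); cv2.line(im,(k*s,12),(k*s,18),(0,0,255),1)
    for k in range(20,h,20): cv2.putText(im,str(y0+k),(0,k*s),0,.35,(0,0,255),1)
    cv2.imwrite(out,im)
E
python3 - <<'E'
from h import *
d=load("cap0.pkl")
crop(d["scene"],190,270,140,150,5,"pics/s_tray.png")
crop(d["scene"],255,100,140,120,5,"pics/s_crate.png")
crop(d["side"],290,120,100,110,5,"pics/d_tray.png")
crop(d["side"],290,280,140,140,5,"pics/d_crate.png")
E
```

```text
(no output)
```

View pics/s_tray.png

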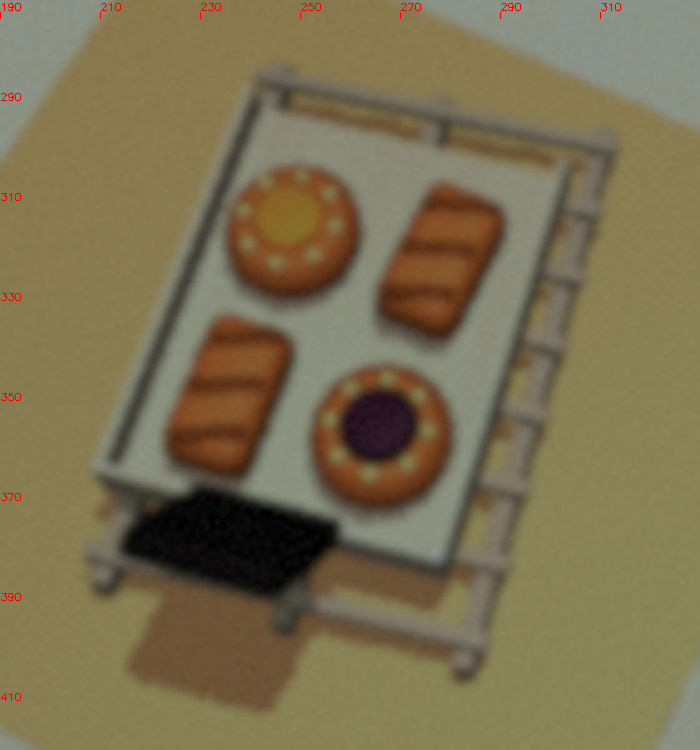

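View pics/s_crate.png

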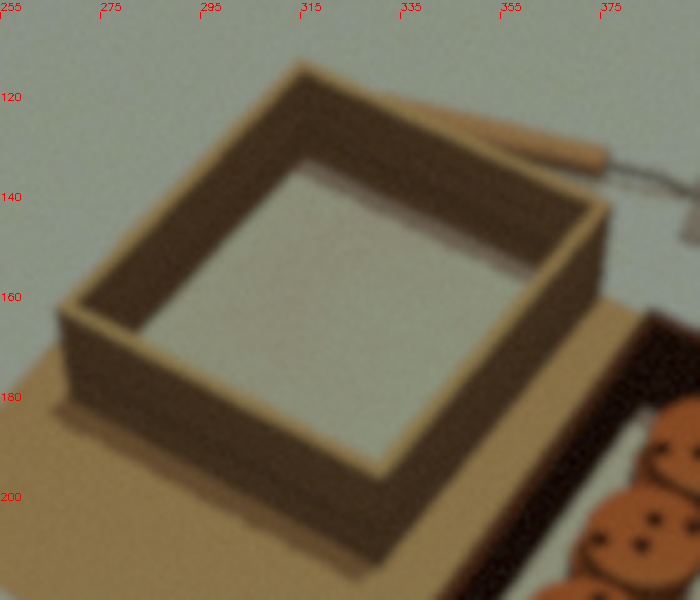

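View pics/d_tray.png

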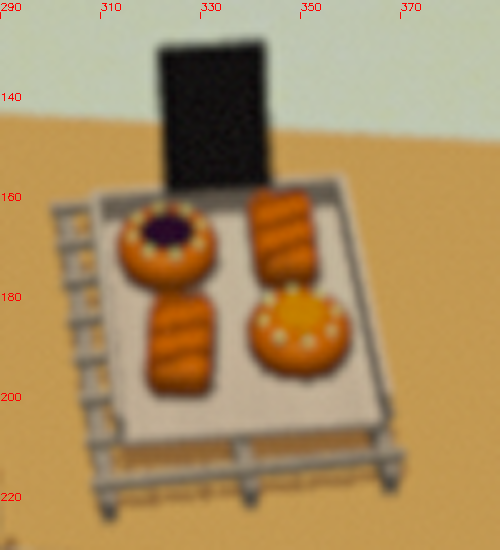

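View pics/d_crate.png

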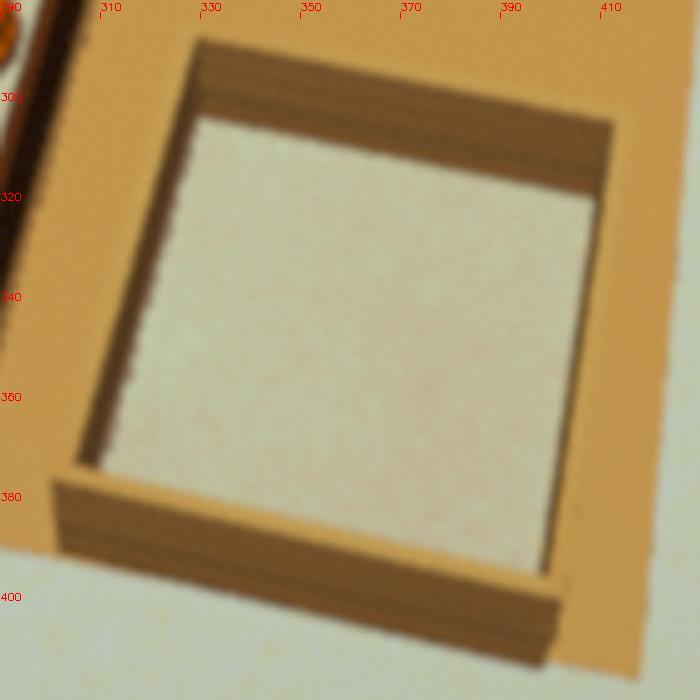

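```bash
python3 - <<'E'
from h import *
np.set_printoptions(precision=1,suppress=True)
d=load("cap0.pkl"); s=d["scene"]; e=d["side"]
for n,c,pts,z in [("crate rim scene",s,[(315.6,112.4),(377.2,141.4),(331,195.6),(266.6,161)],70),
 ("crate rim side",e,[(300.4,376),(402.4,400)],70),
 ("tray top scene BL BR FL FR",s,[(209,364),(278.6,384),(241.6,289),(304.4,303)],46),
 ("tray top side BR? BL",e,[(309,158),(358.6,155.6),(368,203)],46),
 ("front floor side",e,[(314.4,208)],26),
 ("rack corner scene",s,[(244,285),(313,299),(210,387-3),(285,400)],22),
 ("rack side",e,[(308,217),(371,211.5)],22),
 ("handle top scene",s,[(214,381.5),(246,389)],22+86),
 ("handle top side",e,[(321.5,129.5),(343,128.5)],22+92),
 ("ramekin",s,[(271,238)],40),("ramekin",e,[(365,240)],40),("sign",s,[(344,290)],0),("sign",e,[(286,240)],0)]:
    print(n,[ray(c,*p,z)[:2] for p in pts])
E
```

```text
crate rim scene [array([357.7, 390.1]), array([543.9, 375.4]), array([527.6, 169.3]), array([340.1, 185.1])]
crate rim side [array([539.8, 379.5]), array([352.3, 392.7])]
tray top scene BL BR FL FR [array([ 515.5, -282.1]), array([ 650.7, -248.2]), array([ 477.4, -120.8]), array([607.4, -83.4])]
tray top side BR? BL [array([ 643.5, -247.5]), array([ 511.4, -278.9]), array([ 466.5, -104. ])]
front floor side [array([599.1, -83.9])]
rack corner scene [array([ 466.1, -102.1]), array([611.7, -57.2]), array([ 531.8, -308.5]), array([ 671.8, -262.5])]
rack side [array([610.1, -54.6]), array([456.7, -99. ])]
handle top scene [array([ 565.5, -312.4]), array([ 620.9, -295.5])]
handle top side [array([ 615.5, -288.7]), array([ 559.6, -302. ])]
ramekin [array([458.3,  18.7])]
ramekin [array([460.5,  11.4])]
sign [array([653.7,   3.9])]
sign [array([653.5,  10. ])]
```

```bash
cat >> h.py <<'E'
from scipy.spatial.transform import Rotation as Ro
def R(q): return Ro.from_quat([q[1],q[2],q[3],q[0]])
def st():
    from cell import r
    s=r.sense(); M=R(s["ee_rot"]).as_matrix()
    np.set_printoptions(precision=3,suppress=True)
    print("t",round(s["time"],2),"q",s["qpos"],"pos",s["ee_pos"],"F",s["force"],"w",round(s["width"],3)); print(M)
    z=M[:,2]; print("tilt deg",np.degrees(np.arccos(-z[2])),"az",np.degrees(np.arctan2(z[1],z[0])))
    return s,M
E
python3 -c "
from h import *
st()"
```

```text
t 0.15 q [-1.315  0.181  1.608  0.     1.354 -0.206] pos [ 256.096 -514.351  215.683] F [ 0.065 -0.506 -0.078] w 1.0
[[ 0.895  0.446 -0.   ]
 [ 0.446 -0.895  0.001]
 [ 0.    -0.001 -1.   ]]
tilt deg 0.0773117540668417 az 104.0614184671669
```

>>> drive_tool([
  [0.82,-3.9,0,0,1],
  [0.82,-3.9,0,0,1],
  [0.82,-3.9,0,0,1],
  [0.82,-3.9,0,0,1],
  [0.82,-3.9,0,0,1],
  [0.82,-3.9,0,0,1],
  [0.82,-3.9,0,0,1],
])

```text
time: 0.73
ee_pos: [185.4, -242.8, 215.6]
ee_rot: [-0.001, 0.973, 0.229, -0.0]
force: [-0.6, 0.4, 1.7]
width: 1.002
```

```bash
python3 -c "
from h import *
st()"
```

```text
t 0.73 q [-1.314 -0.524  2.209 -0.     1.458 -0.205] pos [ 185.417 -242.769  215.612] F [-0.558  0.381  1.717] w 1.002
[[ 0.895  0.446 -0.   ]
 [ 0.446 -0.895  0.001]
 [ 0.    -0.001 -1.   ]]
tilt deg 0.06474573431027053 az 105.67389046093128
```

>>> drive_tool([
  [0.6,-3.0,0,0,1],
  [0.6,-3.0,0,0,1],
  [0.4,-2.0,0,0,1],
  [0.4,-2.0,0,0,1],
])

```text
time: 1.07
ee_pos: [159.0, -145.1, 215.9]
ee_rot: [0.0, 0.973, 0.229, -0.0]
force: [0.1, 0.3, 0.4]
width: 0.999
```

```bash
python3 -c "
from h import *
st()"
```

```text
t 1.07 q [-1.319 -0.888  2.371 -0.     1.658 -0.21 ] pos [ 159.02  -145.07   215.938] F [0.052 0.29  0.365] w 0.999
[[ 0.895  0.446  0.   ]
 [ 0.446 -0.895 -0.001]
 [-0.     0.001 -1.   ]]
tilt deg 0.030190044921095217 az -78.62611689434446
```

>>> drive_tool([
  [0.4,-2.0,0,0,1],
  [0.4,-2.0,0,0,1],
])

```text
time: 1.23
ee_pos: [167.1, -120.7, 214.1]
ee_rot: [-0.009, 0.974, 0.228, -0.007]
force: [0.8, -0.5, 0.6]
width: 1.004
```

```bash
python3 -c "
from h import *
st()"
```

```text
t 1.23 q [-1.212 -0.894  2.377 -0.011  1.679 -0.102] pos [ 167.12  -120.718  214.06 ] F [ 0.794 -0.459  0.59 ] w 1.004
[[ 0.896  0.443 -0.017]
 [ 0.444 -0.896  0.015]
 [-0.009 -0.021 -1.   ]]
tilt deg 1.3078873293926363 az 139.85709650446623
```

```bash
cat >> h.py <<'E'
def plan(*pts):
    from cell import r
    s=r.sense(); M=R(s["ee_rot"]).as_matrix(); p=s["ee_pos"]
    for w in pts:
        d=M.T@(np.array(w)-p)/10; n=int(np.ceil(np.linalg.norm(d)/4.1)); print(n,"rows of",(d/n).round(2)); p=np.array(w,float)
E
python3 -c "
from h import *
plan((400,-80,380),(420,150,500),(200,380,600),(-227,406,650))"
```

```text
8 rows of [ 2.82  0.79 -2.12]
7 rows of [ 1.7  -2.85 -1.67]
9 rows of [-1.07 -3.4  -1.03]
11 rows of [-3.38 -1.94 -0.38]
```

>>> drive_tool([
  [2.8,0.8,-2.1,0,1],
  [2.8,0.8,-2.1,0,1],
  [2.8,0.8,-2.1,0,1],
  [2.8,0.8,-2.1,0,1],
  [2.8,0.8,-2.1,0,1],
  [2.8,0.8,-2.1,0,1],
  [2.8,0.8,-2.1,0,1],
  [2.8,0.8,-2.1,0,1],
])

```text
time: 1.9
ee_pos: [400.8, -80.3, 380.4]
ee_rot: [-0.008, 0.973, 0.229, -0.007]
force: [-0.2, -1.1, 0.1]
width: 0.999
```

>>> drive_tool([
  [1.7,-2.85,-1.7,0,1],
  [1.7,-2.85,-1.7,0,1],
  [1.7,-2.85,-1.7,0,1],
  [1.7,-2.85,-1.7,0,1],
  [1.7,-2.85,-1.7,0,1],
  [1.7,-2.85,-1.7,0,1],
  [1.7,-2.85,-1.7,0,1],
])

```text
time: 2.48
ee_pos: [418.6, 150.6, 502.1]
ee_rot: [-0.008, 0.973, 0.229, -0.006]
force: [1.3, -0.3, 0.2]
width: 0.997
```

```bash
python3 -c "
from h import *
st()
plan((200,380,600),(-227,406,650))"
```

```text
t 2.48 q [ 0.067 -0.185  1.414  0.015  1.928  1.181] pos [418.585 150.641 502.141] F [ 1.303 -0.274  0.165] w 0.997
[[ 0.895  0.445 -0.016]
 [ 0.446 -0.895  0.013]
 [-0.009 -0.018 -1.   ]]
tilt deg 1.1743945141420946 az 142.30093673065545
9 rows of [-1.05 -3.38 -1.02]
11 rows of [-3.37 -1.95 -0.39]
```

>>> drive_tool([
  [-1.0,-3.4,-1,0,1],
  [-1.0,-3.4,-1,0,1],
  [-1.0,-3.4,-1,0,1],
  [-1.0,-3.4,-1,0,1],
  [-1.0,-3.4,-1,0,1],
  [-1.0,-3.4,-1,0,1],
  [-1.0,-3.4,-1,0,1],
  [-1.0,-3.4,-1,0,1],
  [-1.0,-3.4,-1,0,1],
])

```text
time: 3.23
ee_pos: [201.9, 382.5, 598.3]
ee_rot: [-0.008, 0.973, 0.229, -0.006]
force: [0.7, -0.2, 0.6]
width: 1.003
```

>>> drive_tool([
  [-3.4,-1.95,-0.4,0,1],
  [-3.4,-1.95,-0.4,0,1],
  [-3.4,-1.95,-0.4,0,1],
  [-3.4,-1.95,-0.4,0,1],
  [-3.4,-1.95,-0.4,0,1],
  [-3.4,-1.95,-0.4,0,1],
  [-3.4,-1.95,-0.4,0,1],
  [-3.4,-1.95,-0.4,0,1],
])

```text
time: 3.9
ee_pos: [-110.8, 399.0, 635.4]
ee_rot: [-0.008, 0.973, 0.229, -0.006]
force: [-0.0, 0.4, 0.4]
width: 1.0
```

```bash
python3 -c "
from h import *
st()
plan((-227,406,650))"
```

```text
t 3.9 q [ 1.539 -0.182  1.143  0.02   2.169  2.66 ] pos [-110.835  399.045  635.411] F [-0.008  0.369  0.396] w 1.0
[[ 0.895  0.445 -0.016]
 [ 0.446 -0.895  0.013]
 [-0.009 -0.019 -1.   ]]
tilt deg 1.191275323413752 az 141.34119776890623
3 rows of [-3.37 -1.94 -0.42]
```

>>> drive_tool([
  [-3.4,-1.95,-0.4,0,1],
  [-3.4,-1.95,-0.4,0,1],
  [-3.4,-1.95,-0.4,0,1],
  [0,0,0,-0.12,1],
  [0,0,0,-0.12,1],
  [0,0,0,-0.12,1],
  [0,0,0,-0.12,1],
])

```text
time: 4.48
ee_pos: [-226.6, 406.3, 648.8]
ee_rot: [-0.009, 0.889, 0.457, -0.004]
force: [-0.2, 0.5, -0.8]
width: 0.998
```

```bash
python3 -c "
from h import *
st()
plan((-227-.25*330,406+.968*330,650),(-227-.25*400,406+.968*400,650))"
```

```text
t 4.48 q [ 1.814 -0.054  1.     0.016  2.18   2.445] pos [-226.6    406.284  648.77 ] F [-0.153  0.504 -0.777] w 0.998
[[ 0.582  0.813 -0.016]
 [ 0.813 -0.582  0.012]
 [ 0.    -0.02  -1.   ]]
tilt deg 1.137635839086449 az 143.8105332202714
9 rows of [ 2.35 -2.81  0.04]
2 rows of [ 2.24 -2.68  0.05]
```

>>> drive_tool([
  [2.35,-2.8,0,0,1],
  [2.35,-2.8,0,0,1],
  [2.35,-2.8,0,0,1],
  [2.35,-2.8,0,0,1],
  [2.35,-2.8,0,0,1],
  [2.35,-2.8,0,0,1],
])

```text
time: 4.98
ee_pos: [-276.6, 615.0, 644.7]
ee_rot: [-0.011, 0.891, 0.454, -0.005]
force: [-26.2, 56.8, 65.9]
width: 1.0
```

```bash
python3 -c "
from h import *
st()"
```

```text
t 4.98 q [1.811 0.528 0.297 0.019 2.297 2.453] pos [-276.623  615.031  644.681] F [-26.185  56.813  65.944] w 1.0
[[ 0.589  0.808 -0.018]
 [ 0.808 -0.588  0.016]
 [ 0.002 -0.024 -1.   ]]
tilt deg 1.3907761444125528 az 138.91844821712277
```

>>> drive_tool([
  [0,0,0,0,1],
  [0.3,-0.35,0,0,1],
  [0.3,-0.35,0,0,1],
  [0.3,-0.35,0,0,1],
])

```text
time: 5.32
ee_pos: [-277.2, 620.5, 643.2]
ee_rot: [-0.017, 0.891, 0.454, -0.004]
force: [-0.3, 0.1, 0.6]
width: 1.0
```

```bash
python3 -c "
from h import *
st()"
```

```text
t 5.32 q [1.809 0.53  0.298 0.02  2.283 2.451] pos [-277.167  620.473  643.173] F [-0.325  0.125  0.622] w 1.0
[[ 0.588  0.809 -0.022]
 [ 0.809 -0.588  0.026]
 [ 0.009 -0.033 -0.999]]
tilt deg 1.9652525917444172 az 129.4610153932962
```

>>> drive_tool([
  [1.3,-1.5,0,0,1],
  [1.3,-1.5,0,0,1],
  [1.3,-1.5,0,0,1],
  [1.3,-1.5,0,0,1],
])

```text
time: 5.65
ee_pos: [-280.7, 666.2, 608.9]
ee_rot: [-0.033, 0.891, 0.453, -0.003]
force: [0.5, -0.1, -0.4]
width: 1.003
```

```bash
python3 -c "
from h import *
st()"
```

```text
t 5.65 q [1.796 0.581 0.298 0.026 2.201 2.441] pos [-280.708  666.156  608.88 ] F [ 0.528 -0.073 -0.352] w 1.003
[[ 0.589  0.807 -0.035]
 [ 0.808 -0.587  0.055]
 [ 0.024 -0.061 -0.998]]
tilt deg 3.744224033592463 az 122.00259038982584
```

>>> drive_tool([
  [2.6,-2.9,-1,0,1],
  [2.6,-2.9,-1,0,1],
  [2.6,-2.9,-1,0,1],
  [2.6,-2.9,-1,0,1],
  [2.6,-2.9,-1,0,1],
])

```text
time: 6.07
ee_pos: [-275.9, 741.6, 575.4]
ee_rot: [-0.087, 0.888, 0.451, 0.002]
force: [-0.1, 0.2, -0.4]
width: 1.001
```

```bash
python3 -c "
from h import *
st()"
```

```text
t 6.07 q [1.759 0.635 0.298 0.05  2.04  2.415] pos [-275.897  741.61   575.354] F [-0.106  0.157 -0.45 ] w 1.001
[[ 0.593  0.802 -0.075]
 [ 0.801 -0.577  0.157]
 [ 0.083 -0.153 -0.985]]
tilt deg 9.99933136711947 az 115.50568956280655
```

>>> drive_tool([
  [3.0,-2.5,-0.4,0,1],
  [3.0,-2.5,-0.4,0,1],
  [3.0,-2.5,-0.4,0,1],
  [3.0,-2.5,-0.4,0,1],
  [3.0,-2.5,-0.4,0,1],
])

```text
time: 6.48
ee_pos: [-249.8, 819.5, 545.8]
ee_rot: [-0.143, 0.883, 0.448, 0.01]
force: [-0.1, -0.4, 0.4]
width: 0.999
```

```bash
python3 -c "
from h import *
st()"
```

```text
t 6.48 q [1.699 0.686 0.298 0.079 1.879 2.365] pos [-249.765  819.499  545.804] F [-0.055 -0.404  0.421] w 0.999
[[ 0.599  0.793 -0.109]
 [ 0.787 -0.558  0.261]
 [ 0.146 -0.243 -0.959]]
tilt deg 16.454006372636105 az 112.70255192048668
```

>>> drive_tool([
  [2.0,3.45,-0.6,0,1],
  [2.0,3.45,-0.6,0,1],
  [2.0,3.45,-0.6,0,1],
  [3.6,-1.7,-0.1,0,1],
  [3.6,-1.7,-0.1,0,1],
  [3.6,-1.7,-0.1,0,1],
  [3.6,-1.7,-0.1,0,1],
])

```text
time: 7.07
ee_pos: [-92.2, 878.9, 538.9]
ee_rot: [-0.174, 0.879, 0.444, 0.022]
force: [-0.4, -0.6, 1.2]
width: 1.0
```

```bash
python3 -c "
from h import *
st()"
```

```text
t 7.07 q [1.487 0.705 0.298 0.148 1.814 2.181] pos [-92.183 878.934 538.897] F [-0.429 -0.637  1.246] w 1.0
[[ 0.605  0.788 -0.116]
 [ 0.773 -0.545  0.325]
 [ 0.192 -0.286 -0.939]]
tilt deg 20.168928149963033 az 109.7409416756162
```

>>> drive_tool([
  [3.1,-2.5,0.3,0,1],
  [3.1,-2.5,0.3,0,1],
  [3.1,-2.5,0.3,0,1],
  [3.1,-2.5,0.3,0,1],
  [3.1,-2.5,0.3,0,1],
  [3.1,-2.5,0.3,0,1],
])

```text
time: 7.57
ee_pos: [-89.9, 954.6, 516.6]
ee_rot: [-0.244, 0.866, 0.434, 0.049]
force: [0.2, 0.3, -0.1]
width: 1.0
```

```bash
python3 -c "
from h import *
st()"
```

```text
t 7.57 q [1.482 0.76  0.298 0.169 1.607 2.171] pos [-89.894 954.582 516.56 ] F [ 0.188  0.258 -0.125] w 1.0
[[ 0.618  0.775 -0.128]
 [ 0.728 -0.504  0.465]
 [ 0.296 -0.38  -0.876]]
tilt deg 28.81481624501176 az 105.38366567500677
```

>>> drive_tool([
  [2.5,-2.0,0.4,0,1],
  [0,0,0,0.12,1],
  [0,0,0,0.12,1],
  [0,0,0,0.12,1],
  [0,0,0,0.1,1],
])

```text
time: 7.98
ee_pos: [-89.4, 963.1, 515.6]
ee_rot: [-0.258, 0.94, 0.222, -0.008]
force: [-0.2, -0.3, -0.8]
width: 1.001
```

```bash
python3 -c "
from h import *
s,M=st()
print('turn for x horizontal', np.arctan2(-M[2,0],M[2,1]), np.arctan2(M[2,0],-M[2,1]))
f=np.array([-.245,.97,0]); g=np.array([559,-182,22])-108*f+[0,0,63]; print('grip',g)
h=np.array([.5*.245,-.5*.97,.866])
print('tcp at grasp',g+M[:,2]*5)
"
```

```text
t 7.98 q [1.481 0.765 0.298 0.172 1.582 2.635] pos [-89.366 963.125 515.575] F [-0.157 -0.33  -0.808] w 1.001
[[ 0.902  0.413 -0.129]
 [ 0.421 -0.768  0.482]
 [ 0.1   -0.489 -0.866]]
tilt deg 29.952001677980757 az 104.96762160740185
turn for x horizontal -2.939933483587126 0.20165917000266753
grip [ 585.46 -286.76   85.  ]
tcp at grasp [ 584.815 -284.348   80.668]
```

>>> drive_tool([
  [0,0,0,0.1,1],
  [0,0,0,0.1,1],
])

```text
time: 8.15
ee_pos: [-89.4, 963.1, 515.7]
ee_rot: [-0.256, 0.958, 0.127, -0.033]
force: [-0.3, -0.3, -0.4]
width: 0.998
```

```bash
python3 -c "
from h import *
st()
plan((150,650,480),(480,250,450),(600,-200,380),(613,-390,271))
"
```

```text
t 8.15 q [1.481 0.765 0.298 0.172 1.582 2.834] pos [-89.432 963.083 515.666] F [-0.342 -0.283 -0.381] w 0.998
[[ 0.965  0.226 -0.129]
 [ 0.261 -0.836  0.482]
 [ 0.001 -0.499 -0.866]]
tilt deg 29.954978493779592 az 104.96963882696683
10 rows of [ 1.5   3.34 -1.51]
13 rows of [ 1.65  3.26 -1.61]
12 rows of [-0.01  3.65 -1.43]
6 rows of [-0.62  3.6   0.02]
```

>>> drive_tool([
  [1.5,3.3,-1.5,0,1],
  [1.5,3.3,-1.5,0,1],
  [1.5,3.3,-1.5,0,1],
  [1.5,3.3,-1.5,0,1],
  [1.5,3.3,-1.5,0,1],
  [1.5,3.3,-1.5,0,1],
  [1.5,3.3,-1.5,0,1],
  [1.5,3.3,-1.5,0,1],
  [1.5,3.3,-1.5,0,1],
  [1.5,3.3,-1.5,0,1],
])

```text
time: 8.98
ee_pos: [147.8, 659.8, 483.9]
ee_rot: [-0.257, 0.957, 0.13, -0.032]
force: [1.0, -0.3, 0.0]
width: 0.999
```

>>> drive_tool([
  [1.6,3.3,-1.6,0,1],
  [1.6,3.3,-1.6,0,1],
  [1.6,3.3,-1.6,0,1],
  [1.6,3.3,-1.6,0,1],
  [1.6,3.3,-1.6,0,1],
  [1.6,3.3,-1.6,0,1],
  [1.6,3.3,-1.6,0,1],
  [1.6,3.3,-1.6,0,1],
  [1.6,3.3,-1.6,0,1],
  [1.6,3.3,-1.6,0,1],
  [1.6,3.3,-1.6,0,1],
  [1.6,3.3,-1.6,0,1],
])

```text
time: 9.98
ee_pos: [450.1, 286.5, 453.6]
ee_rot: [-0.256, 0.957, 0.13, -0.031]
force: [1.2, 1.4, 0.9]
width: 0.998
```

```bash
python3 -c "
from h import *
st()
plan((600,-200,380),(613,-390,271))
"
```

```text
t 9.98 q [ 0.016 -0.062  1.483  0.523  1.82   1.424] pos [450.108 286.524 453.558] F [1.201 1.43  0.935] w 0.998
[[ 0.964  0.232 -0.126]
 [ 0.264 -0.835  0.482]
 [ 0.006 -0.498 -0.867]]
tilt deg 29.89557369376546 az 104.67243536514034
13 rows of [ 0.12  3.68 -1.46]
6 rows of [-0.64  3.6   0.02]
```

>>> drive_tool([
  [0.1,3.7,-1.5,0,1],
  [0.1,3.7,-1.5,0,1],
  [0.1,3.7,-1.5,0,1],
  [0.1,3.7,-1.5,0,1],
  [0.1,3.7,-1.5,0,1],
  [0.1,3.7,-1.5,0,1],
  [0.1,3.7,-1.5,0,1],
  [0.1,3.7,-1.5,0,1],
  [0.1,3.7,-1.5,0,1],
  [0.1,3.7,-1.5,0,1],
  [0.1,3.7,-1.5,0,1],
  [0.1,3.7,-1.5,0,1],
])

```text
time: 10.98
ee_pos: [586.8, -168.7, 387.2]
ee_rot: [-0.255, 0.958, 0.13, -0.032]
force: [-0.2, 0.1, 0.8]
width: 1.001
```

```bash
python3 -c "
from h import *
st()
plan((613,-390,271))
"
```

```text
t 10.98 q [-0.649  0.423  1.052  0.355  2.063  0.759] pos [ 586.816 -168.675  387.206] F [-0.222  0.128  0.79 ] w 1.001
[[ 0.964  0.232 -0.127]
 [ 0.264 -0.836  0.481]
 [ 0.005 -0.497 -0.868]]
tilt deg 29.823537485080795 az 104.81606202507402
7 rows of [-0.48  3.56 -0.13]
```

>>> drive_tool([
  [-0.5,3.6,-0.1,0,1],
  [-0.5,3.6,-0.1,0,1],
  [-0.5,3.6,-0.1,0,1],
  [-0.5,3.6,-0.1,0,1],
  [-0.5,3.6,-0.1,0,1],
  [-0.5,3.6,-0.1,0,1],
  [-0.5,3.5,-0.1,0,1],
  [0,0,0,0,1],
])

```text
time: 11.65
ee_pos: [608.9, -393.8, 258.3]
ee_rot: [-0.259, 0.957, 0.126, -0.035]
force: [-1.7, -0.8, -3.0]
width: 0.995
```

```bash
python3 -c "
from h import *
from cell import imaging
s,M=st()
c={n:imaging.capture(n) for n in ['wrist','scene']}
pickle.dump(c,open('cap1.pkl','wb'))
for n in c: cv2.imwrite('pics/%s1.png'%n,c[n]['color'])
"
```

```text
t 11.65 q [-0.843  0.856  0.653  0.264  2.098  0.545] pos [ 608.944 -393.834  258.349] F [-1.696 -0.778 -2.988] w 0.995
[[ 0.966  0.223 -0.132]
 [ 0.259 -0.834  0.487]
 [-0.002 -0.505 -0.863]]
tilt deg 30.307955496805327 az 105.18352845048925
```

View pics/wrist1.png

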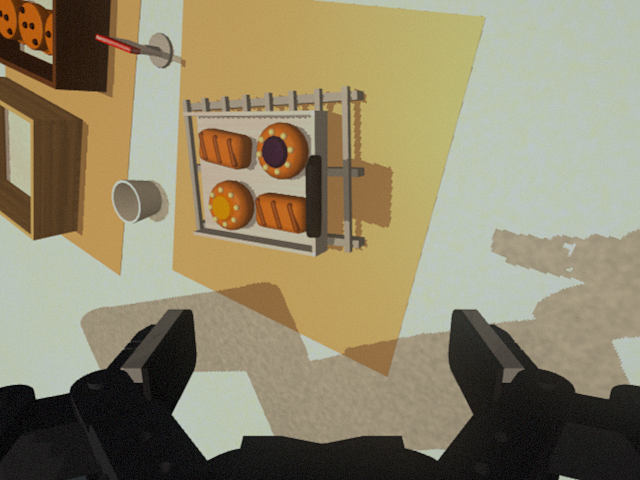

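View pics/scene1.png

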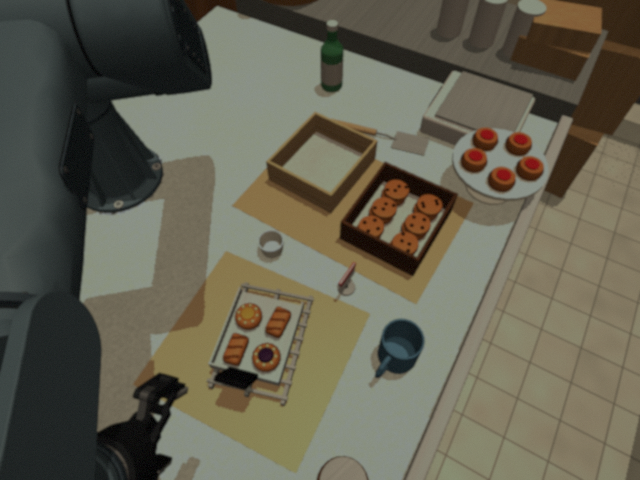

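```bash
python3 - <<'E'
from h import *
c=load('cap1.pkl'); w=c['wrist']
crop(w,180,80,200,180,4,"pics/w_tray.png")
f=np.array([-.245,.97,0]);C=np.array([559,-182,22]);l=np.array([-.97,-.245,0])
def T(x,y,z): return C+x*f+y*l+[0,0,z]
for p in [(-123,0,89),(-123,30,89),(-123,-30,89),(-85,70,24),(-85,-70,24),(85,70,24),(85,-70,24)]: print(p,proj(w,T(*p)),proj(c['scene'],T(*p)))
E
```

```text
(-123, 0, 89) [312.00899822 203.12623258] [228.59963258 382.20967466]
(-123, 30, 89) [311.84106218 239.62411555] [212.43299341 377.51915019]
(-123, -30, 89) [312.18564292 164.73567829] [244.95173835 386.95400969]
(-85, 70, 24) [313.34328578 256.59791565] [207.64509053 362.84530854]
(-85, -70, 24) [314.1754072  110.83101238] [277.48494181 382.7804958 ]
(85, 70, 24) [191.80822848 232.21094872] [239.94851472 285.94680889]
(85, -70, 24) [182.23457621 109.65301932] [304.10023051 302.3280647 ]
```

View pics/w_tray.png

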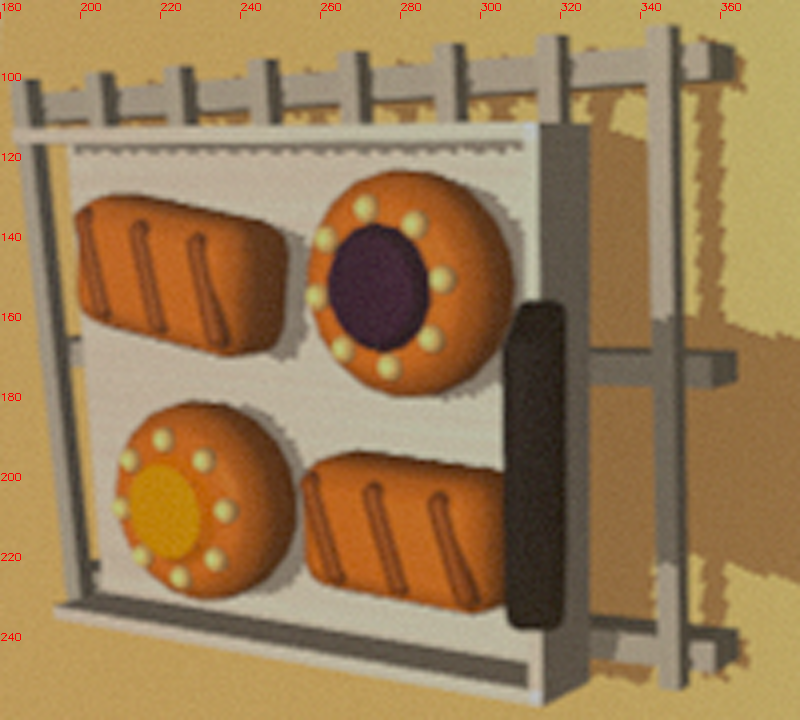

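```bash
python3 -c "
from h import *
plan((600.5,-337.6,176),(586,-284,81))
"
```

```text
3 rows of [ 0.13 -0.05  3.43]
3 rows of [-0.   -0.01  3.67]
```

>>> drive_tool([
  [0.13,0,3.4,0,1],
  [0.13,0,3.4,0,1],
  [0.13,0,3.4,0,1],
  [0,0,2.5,0,1],
  [0,0,2.5,0,1],
  [0,0,2.0,0,1],
  [0,0,0,0,1],
])

```text
time: 12.33
ee_pos: [591.9, -300.3, 117.5]
ee_rot: [-0.258, 0.957, 0.131, -0.034]
force: [-0.0, 0.7, -1.5]
width: 1.0
```

```bash
python3 -c "
from h import *
from cell import imaging
s,M=st()
plan((586,-284,81))
c={n:imaging.capture(n) for n in ['wrist','side']}
pickle.dump(c,open('cap2.pkl','wb'))
for n in c: cv2.imwrite('pics/%s2.png'%n,c[n]['color'])
"
```

```text
t 12.33 q [-0.778  0.77   1.074  0.259  1.756  0.509] pos [ 591.945 -300.343  117.488] F [-0.01   0.712 -1.484] w 1.0
[[ 0.963  0.233 -0.133]
 [ 0.268 -0.833  0.484]
 [ 0.002 -0.502 -0.865]]
tilt deg 30.113065997605585 az 105.34239758091903
1 rows of [-0.14  0.33  4.03]
```

View pics/wrist2.png

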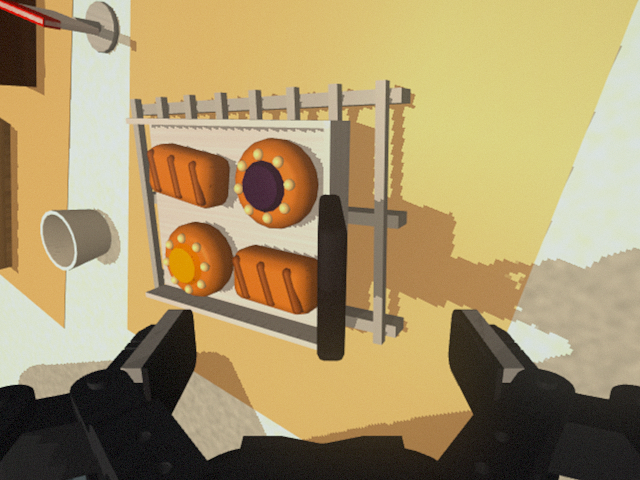

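View pics/side2.png

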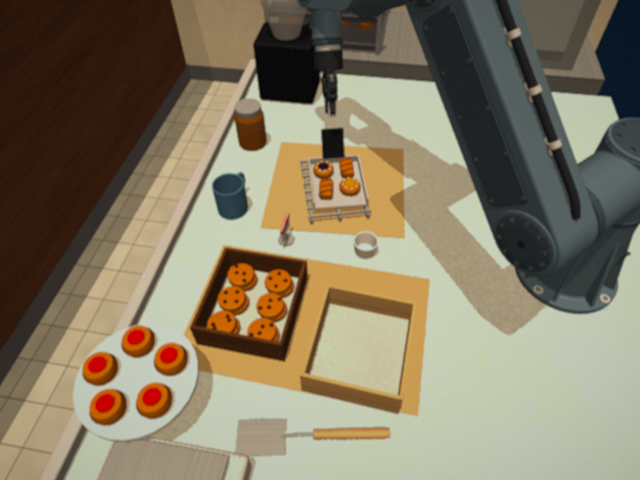

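>>> drive_tool([
  [0,0.33,2.0,0,1],
  [-0.1,0,2.0,0,1],
  [0,0,0,0,0],
  [0,0,0,0,0],
  [0,0,0,0,0],
  [0,0,0,0,0],
  [0,0,0,0,0],
  [0,0,0,0,0],
])

```text
time: 13.1
ee_pos: [587.7, -288.7, 84.2]
ee_rot: [-0.256, 0.957, 0.13, -0.032]
force: [0.1, 2.6, 3.7]
width: 0.145
```

```bash
python3 -c "
from h import *
s,M=st()
"
```

```text
t 13.1 q [-0.772  0.78   1.129  0.26   1.686  0.5  ] pos [ 587.739 -288.695   84.198] F [0.068 2.604 3.703] w 0.145
[[ 0.964  0.232 -0.128]
 [ 0.265 -0.836  0.481]
 [ 0.005 -0.498 -0.867]]
tilt deg 29.85235822328106 az 104.89533158746208
```

>>> drive_tool([
  [0,0,0,0,0],
  [0,-0.25,-0.43,0,0],
  [0,-0.5,-0.87,0,0],
  [0,-0.75,-1.3,0,0],
  [0,-0.75,-1.3,0,0],
  [0,-0.75,-1.3,0,0],
  [0,-0.75,-1.3,0,0],
  [0,-0.5,-0.87,0,0],
  [0,0,0,0,0],
  [0,0,0,0,0],
])

```text
time: 13.93
ee_pos: [587.3, -288.5, 169.1]
ee_rot: [-0.255, 0.958, 0.13, -0.032]
force: [-0.2, 0.7, -4.7]
width: 0.12
```

```bash
python3 -c "
from h import *
from cell import imaging
s,M=st()
c={n:imaging.capture(n) for n in ['wrist','side']}
pickle.dump(c,open('cap3.pkl','wb'))
for n in c: cv2.imwrite('pics/%s3.png'%n,c[n]['color'])
crop(c['side'],270,60,160,150,5,'pics/d3c.png')
print(r if 0 else s['ft_torque'])
"
```

```text
t 13.93 q [-0.772  0.692  1.091  0.265  1.807  0.532] pos [ 587.275 -288.46   169.103] F [-0.222  0.685 -4.739] w 0.12
[[ 0.964  0.232 -0.128]
 [ 0.265 -0.836  0.48 ]
 [ 0.005 -0.497 -0.868]]
tilt deg 29.79692683520203 az 104.91585644058189
[-0.985 -0.29   0.03 ]
```

View pics/wrist3.png

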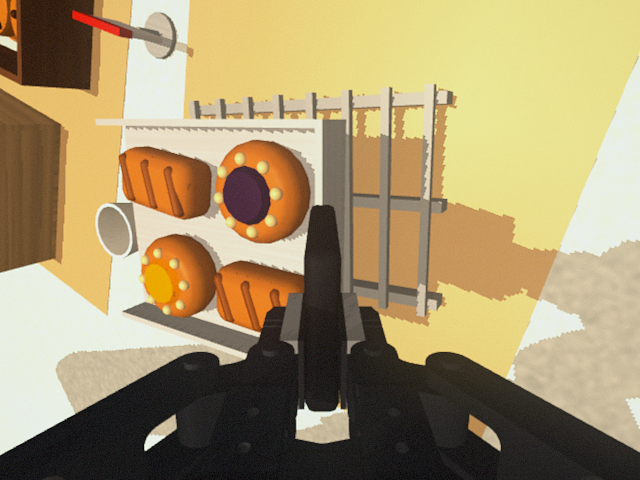

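View pics/d3c.png

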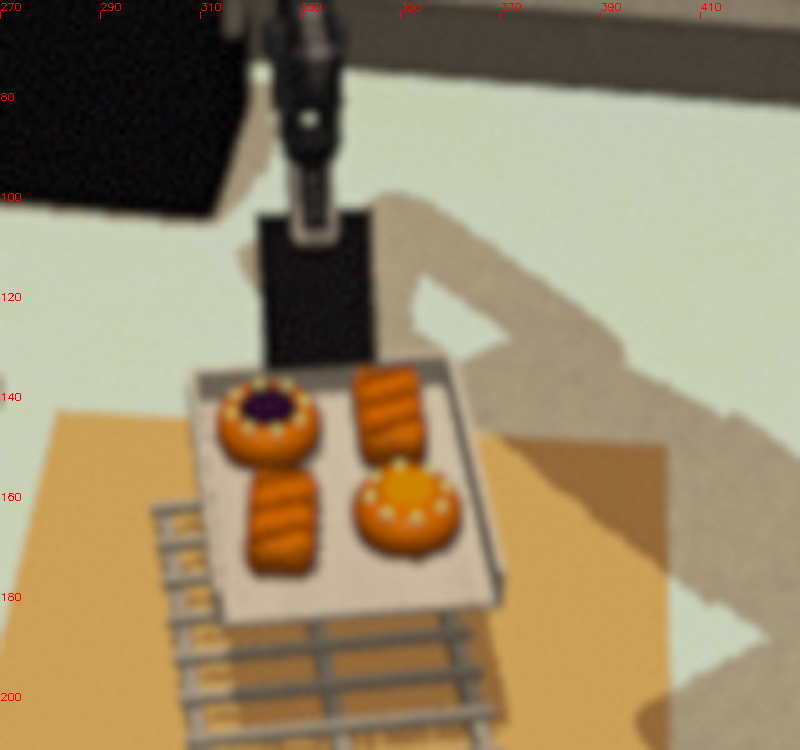

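```bash
python3 -c "
from h import *
c=load('cap3.pkl')['side']
from cell import r
s=r.sense();M=R(s['ee_rot']).as_matrix();p=s['ee_pos']
for k in (-40,-5,0,14): print(k,proj(c,p+M[:,2]*k), proj(c,p+M[:,2]*k-M[:,1]*15))
f=np.array([-.245,.97,0]);C=np.array([559+.5,-182-.0,22+85]);l=np.array([-.97,-.245,0])
def T(x,y,z): return C+x*f+y*l+[0,0,z]
for q in [(-123,0,89),(-83,0,20),(85,70,4),(85,-70,4),(-85,70,24),(-85,-70,24)]: print(q,proj(c,T(*q)))
"
```

```text
-40 [331.70017826  98.04610909] [332.30464116  98.46050157]
-5 [332.32076672 112.10670397] [332.92658543 112.67764597]
0 [332.40847434 114.09388453] [333.01447384 114.68670414]
14 [332.65281313 119.62983795] [333.25930214 120.28328173]
(-123, 0, 89) [332.11799922 101.36836221]
(-83, 0, 20) [333.26431163 132.97542212]
(85, 70, 4) [368.5467946  180.26900554]
(85, -70, 4) [310.54773081 183.70761045]
(-85, 70, 24) [359.98808657 129.76778368]
(-85, -70, 24) [306.32782403 132.74926725]
```

```bash
cat > spin.py <<'E'
from h import *
from cell import r
s=r.sense();M0=R(s['ee_rot']).as_matrix();p=s['ee_pos']
h=np.radians(104.3);f=np.array([np.cos(h),np.sin(h),0]);l=np.array([-f[1],f[0],0]);Tr=np.column_stack([f,l,[0,0,1]])
Tt=M0.T@Tr; off=M0.T@np.array([-28,106.7,-62.])
def pose(phi):
    M=M0@Ro.from_rotvec([0,0,phi]).as_matrix(); return M,M@Tt,M@off
if __name__=="__main__":
  for k in range(0,190,15):
    M,B,o=pose(-np.radians(k)); g=B.T@[0,0,-1]
    pt=lambda x,y,z:o+B@[x,y,z]
    lip=pt(85,0,4); 
    print(k,"tilt %.0f pitch(front) %.0f roll(+left down) %.0f"%(np.degrees(np.arccos(B[2,2])),np.degrees(np.arcsin(g[0])),np.degrees(np.arcsin(g[1]))),"lip-TCP",lip.round(0),"cornersL/R dz",(pt(85,70,4)-lip).round(0),"rear z",pt(-85,70,0)[2].round(0),pt(-85,-70,0)[2].round(0),"front az %.0f"%np.degrees(np.arctan2(B[1,0],B[0,0])))
E
python3 spin.py
```

```text
0 tilt nan pitch(front) -0 roll(+left down) -0 lip-TCP [-49. 189. -58.] cornersL/R dz [-68. -17.   0.] rear z -62.0 -62.0 front az 104
15 tilt 7 pitch(front) 1 roll(+left down) 7 lip-TCP [-83. 176. -60.] cornersL/R dz [-62. -32.  -9.] rear z -71.0 -53.0 front az 117
30 tilt 15 pitch(front) 3 roll(+left down) 15 lip-TCP [-113.  156.  -67.] cornersL/R dz [-51. -44. -18.] rear z -79.0 -44.0 front az 130
45 tilt 22 pitch(front) 7 roll(+left down) 21 lip-TCP [-136.  130.  -78.] cornersL/R dz [-37. -54. -25.] rear z -86.0 -36.0 front az 142
60 tilt 29 pitch(front) 12 roll(+left down) 26 lip-TCP [-152.  100.  -92.] cornersL/R dz [-21. -59. -30.] rear z -90.0 -29.0 front az 155
75 tilt 35 pitch(front) 18 roll(+left down) 29 lip-TCP [-158.   68. -109.] cornersL/R dz [ -3. -61. -34.] rear z -93.0 -25.0 front az 166
90 tilt 41 pitch(front) 25 roll(+left down) 30 lip-TCP [-155.   36. -127.] cornersL/R dz [ 15. -59. -35.] rear z -93.0 -22.0 front az 178
105 tilt 47 pitch(front) 33 roll(+left down) 29 lip-TCP [-143.    7. -145.] cornersL/R dz [ 32. -52. -34.] rear z -91.0 -22.0 front az -169
120 t
[... 382 characters left out ...]
rear z -72.0 -35.0 front az -123
165 tilt 59 pitch(front) 58 roll(+left down) 8 lip-TCP [ -26.  -51. -195.] cornersL/R dz [ 69.   2. -10.] rear z -63.0 -43.0 front az -102
180 tilt 60 pitch(front) 60 roll(+left down) 1 lip-TCP [  10.  -46. -198.] cornersL/R dz [68. 18. -1.] rear z -54.0 -52.0 front az -77spin.py:13: RuntimeWarning: invalid value encountered in arccos
  print(k,"tilt %.0f pitch(front) %.0f roll(+left down) %.0f"%(np.degrees(np.arccos(B[2,2])),np.degrees(np.arcsin(g[0])),np.degrees(np.arcsin(g[1]))),"lip-TCP",lip.round(0),"cornersL/R dz",(pt(85,70,4)-lip).round(0),"rear z",pt(-85,70,0)[2].round(0),pt(-85,-70,0)[2].round(0),"front az %.0f"%np.degrees(np.arctan2(B[1,0],B[0,0])))
```

```bash
cat >> spin.py <<'E'
def rows(wps,phis,n):
    """wps world TCP at each node, phis deg turn (neg), n rows per seg; prints tool rows"""
    q=np.array(wps[0],float); ph=0
    M=R(r.sense()['ee_rot']).as_matrix()
    for i in range(1,len(wps)):
        for k in range(n[i-1]):
            a=(k+1)/n[i-1]; t=np.array(wps[i-1])*(1-a)+np.array(wps[i])*a
            dp=(phis[i]-phis[i-1])/n[i-1]
            d=M.T@(t-q)/10; print([*(d.round(1)+0),round(-np.radians(dp),3),0],end=", "); q=t
            M=M@Ro.from_rotvec([0,0,-np.radians(dp)]).as_matrix()
        print()
E
python3 -c "
from spin import *
st()
d=M0.T@np.array([30,418,81.])/10; print(d, d/np.linalg.norm(d))
"
```

```text
t 14.03 q [-0.772  0.694  1.093  0.265  1.807  0.532] pos [ 586.465 -287.747  167.163] F [-0.087  0.31  -4.96 ] w 0.122
[[ 0.964  0.231 -0.13 ]
 [ 0.265 -0.835  0.482]
 [ 0.003 -0.5   -0.866]]
tilt deg 29.976299654962105 az 105.1082921179727
[ 14.005 -38.249  12.756] [ 0.328 -0.896  0.299]
```

>>> drive_tool([
  [0.4,-1.1,0.35,0,0],
  [0.8,-2.15,0.7,0,0],
  [1.2,-3.2,1.1,0,0],
  [1.2,-3.2,1.1,0,0],
  [1.2,-3.2,1.1,0,0],
  [1.2,-3.2,1.1,0,0],
  [1.2,-3.2,1.1,0,0],
  [1.2,-3.2,1.1,0,0],
  [1.2,-3.2,1.1,0,0],
  [1.2,-3.2,1.1,0,0],
  [1.2,-3.2,1.1,0,0],
  [0.9,-2.5,0.9,0,0],
])

```text
time: 15.03
ee_pos: [614.6, 95.7, 238.1]
ee_rot: [-0.257, 0.957, 0.131, -0.034]
force: [0.0, 0.4, -4.3]
width: 0.122
```

>>> drive_tool([
  [0.6,-1.6,0.5,0,0],
  [0.3,-0.8,0.3,0,0],
  [0,0,0,0,0],
])

```text
time: 15.28
ee_pos: [616.9, 120.7, 243.1]
ee_rot: [-0.256, 0.957, 0.131, -0.034]
force: [-0.2, -1.2, -4.5]
width: 0.119
```

```bash
python3 -c "
from h import *
from cell import imaging
s,M=st()
c={n:imaging.capture(n) for n in ['scene','side']}
pickle.dump(c,open('cap4.pkl','wb'))
for n in c: cv2.imwrite('pics/%s4.png'%n,c[n]['color'])
"
```

```text
t 15.28 q [-0.239  0.385  1.388  0.453  1.634  1.026] pos [616.929 120.717 243.055] F [-0.187 -1.155 -4.5  ] w 0.119
[[ 0.963  0.234 -0.132]
 [ 0.269 -0.834  0.482]
 [ 0.003 -0.499 -0.866]]
tilt deg 29.96692327028859 az 105.29665229133248
```

View pics/scene4.png

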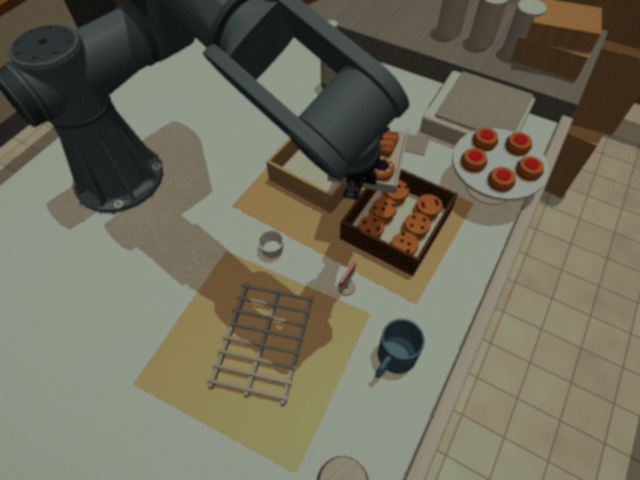

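View pics/side4.png

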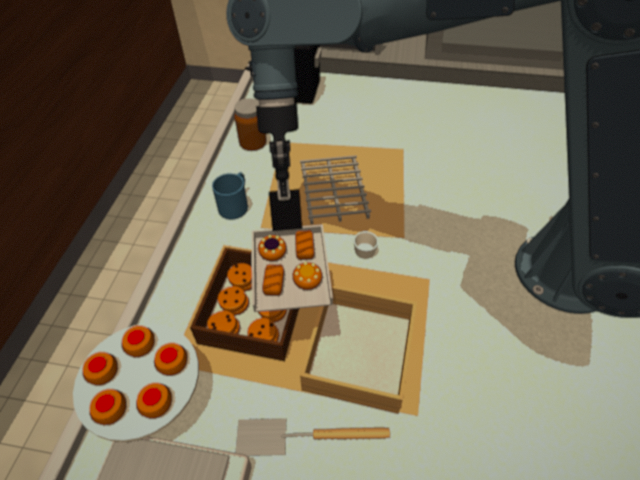

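```bash
python3 -c "
from spin import *
rows([p,(617,210,250),(623,242,250),(620,274,255),(608,303,265),(587,328,275),(555,350,282),(513,364,285),(477,366,288),(440,362,290)],[0,60,75,90,105,120,135,150,165,180],[10,3,3,3,3,3,3,3,3])
"
```

```text
[np.float64(0.2), np.float64(-0.8), np.float64(0.4), np.float64(-0.105), 0], [np.float64(0.3), np.float64(-0.8), np.float64(0.4), np.float64(-0.105), 0], [np.float64(0.4), np.float64(-0.7), np.float64(0.4), np.float64(-0.105), 0], [np.float64(0.5), np.float64(-0.7), np.float64(0.4), np.float64(-0.105), 0], [np.float64(0.5), np.float64(-0.6), np.float64(0.4), np.float64(-0.105), 0], [np.float64(0.6), np.float64(-0.6), np.float64(0.4), np.float64(-0.105), 0], [np.float64(0.7), np.float64(-0.5), np.float64(0.4), np.float64(-0.105), 0], [np.float64(0.7), np.float64(-0.4), np.float64(0.4), np.float64(-0.105), 0], [np.float64(0.8), np.float64(-0.4), np.float64(0.4), np.float64(-0.105), 0], [np.float64(0.8), np.float64(-0.3), np.float64(0.4), np.float64(-0.105), 0], 
[np.float64(1.0), np.float64(0.0), np.float64(0.5), np.float64(-0.087), 0], [np.float64(1.0), np.float64(0.1), np.float64(0.5), np.float64(-0.087), 0], [np.float64(1.0), np.float64(0.2), np.float64(0.5), np.float64(-0.087), 0], 
[np.float64(1.0), np.float64(-0.1), np.float64(0.4), np.float64(-0.087), 0], [np.float64(1.0), np.fl
[... 813 characters left out ...]
7), 0], 
[np.float64(1.4), np.float64(-0.3), np.float64(0.3), np.float64(-0.087), 0], [np.float64(1.4), np.float64(-0.2), np.float64(0.3), np.float64(-0.087), 0], [np.float64(1.4), np.float64(-0.1), np.float64(0.3), np.float64(-0.087), 0], 
[np.float64(1.2), np.float64(-0.2), np.float64(0.1), np.float64(-0.087), 0], [np.float64(1.2), np.float64(-0.1), np.float64(0.1), np.float64(-0.087), 0], [np.float64(1.2), np.float64(0.0), np.float64(0.1), np.float64(-0.087), 0], 
[np.float64(1.2), np.float64(-0.1), np.float64(0.0), np.float64(-0.087), 0], [np.float64(1.2), np.float64(0.0), np.float64(0.0), np.float64(-0.087), 0], [np.float64(1.2), np.float64(0.1), np.float64(0.0), np.float64(-0.087), 0],
```

First 0→60° of spin, then check before the tipping part.

>>> drive_tool([
  [0.2,-0.8,0.4,-0.105,0],
  [0.3,-0.8,0.4,-0.105,0],
  [0.4,-0.7,0.4,-0.105,0],
  [0.5,-0.7,0.4,-0.105,0],
  [0.5,-0.6,0.4,-0.105,0],
  [0.6,-0.6,0.4,-0.105,0],
  [0.7,-0.5,0.4,-0.105,0],
  [0.7,-0.4,0.4,-0.105,0],
  [0.8,-0.4,0.4,-0.105,0],
  [0.8,-0.3,0.4,-0.105,0],
])

```text
time: 16.22
ee_pos: [616.8, 209.2, 247.9]
ee_rot: [-0.238, 0.763, 0.593, 0.1]
force: [-0.8, 0.3, -4.8]
width: 0.12
```

```bash
python3 -c "
from h import *
from cell import imaging
s,M=st()
c={n:imaging.capture(n) for n in ['side']}
pickle.dump(c,open('cap5.pkl','wb'))
for n in c: cv2.imwrite('pics/%s5.png'%n,c[n]['color'])
"
```

```text
t 16.22 q [-0.106  0.381  1.384  0.484  1.58   0.097] pos [616.826 209.2   247.896] F [-0.818  0.305 -4.807] w 0.12
[[ 0.276  0.952 -0.129]
 [ 0.857 -0.183  0.482]
 [ 0.435 -0.244 -0.867]]
tilt deg 29.91424738385947 az 105.03202475581982
```

View pics/side5.png

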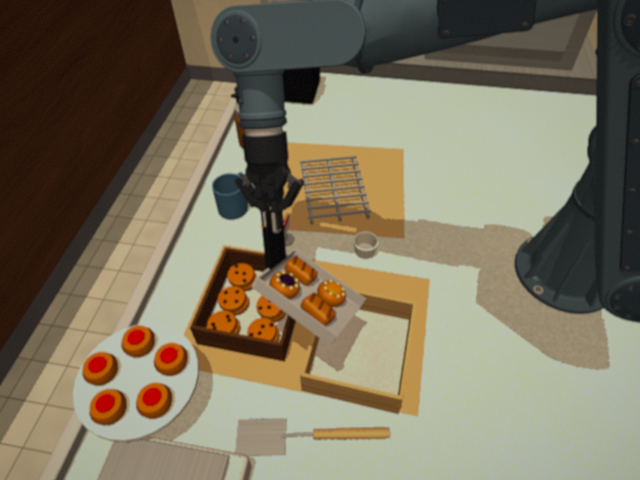

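>>> drive_tool([
  [1.0,0,0.5,-0.087,0],
  [1.0,0.1,0.5,-0.087,0],
  [1.0,0.2,0.5,-0.087,0],
  [1.0,-0.1,0.4,-0.087,0],
  [1.0,0,0.4,-0.087,0],
  [1.0,0.1,0.4,-0.087,0],
  [1.1,-0.1,0.2,-0.087,0],
  [1.1,0,0.2,-0.087,0],
  [1.1,0.1,0.2,-0.087,0],
])

```text
time: 17.02
ee_pos: [609.1, 303.9, 263.8]
ee_rot: [-0.182, 0.48, 0.838, 0.183]
force: [0.5, 0.2, -4.5]
width: 0.118
```

```bash
python3 -c "
from h import *
from cell import imaging
s,M=st()
c={n:imaging.capture(n) for n in ['side']}
for n in c: cv2.imwrite('pics/%s6.png'%n,c[n]['color'])
"
```

```text
t 17.02 q [ 0.039  0.382  1.35   0.508  1.541 -0.542] pos [609.083 303.944 263.76 ] F [ 0.492  0.234 -4.491] w 0.118
[[-0.473  0.871 -0.13 ]
 [ 0.738  0.472  0.482]
 [ 0.481  0.132 -0.867]]
tilt deg 29.91374919388679 az 105.060672094346
```

View pics/side6.png

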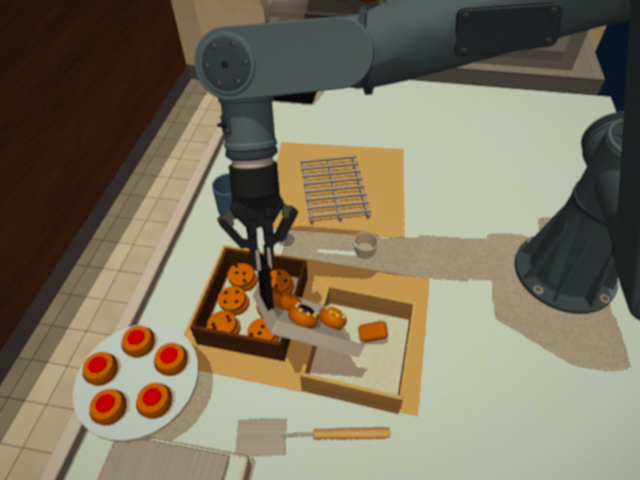

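>>> drive_tool([
  [1.1,-0.2,0.2,-0.087,0],
  [1.1,-0.1,0.2,-0.087,0],
  [1.1,0,0.2,-0.087,0],
  [1.3,-0.2,0.3,-0.087,0],
  [1.3,-0.1,0.3,-0.087,0],
  [1.3,0,0.3,-0.087,0],
  [1.4,-0.3,0.3,-0.087,0],
  [1.4,-0.2,0.3,-0.087,0],
  [1.4,-0.1,0.3,-0.087,0],
])

```text
time: 17.82
ee_pos: [514.2, 365.0, 284.4]
ee_rot: [-0.098, 0.124, 0.958, 0.239]
force: [0.1, 0.3, -2.7]
width: 0.123
```

```bash
python3 -c "
from h import *
from cell import imaging
s,M=st()
c={n:imaging.capture(n) for n in ['side']}
for n in c: cv2.imwrite('pics/%s7.png'%n,c[n]['color'])
"
```

```text
t 17.82 q [ 0.151  0.203  1.533  0.521  1.483 -1.229] pos [514.177 365.011 284.404] F [ 0.111  0.257 -2.668] w 0.123
[[-0.95   0.285 -0.129]
 [ 0.191  0.855  0.482]
 [ 0.248  0.433 -0.867]]
tilt deg 29.913116798105317 az 105.01844586501352
```

View pics/side7.png

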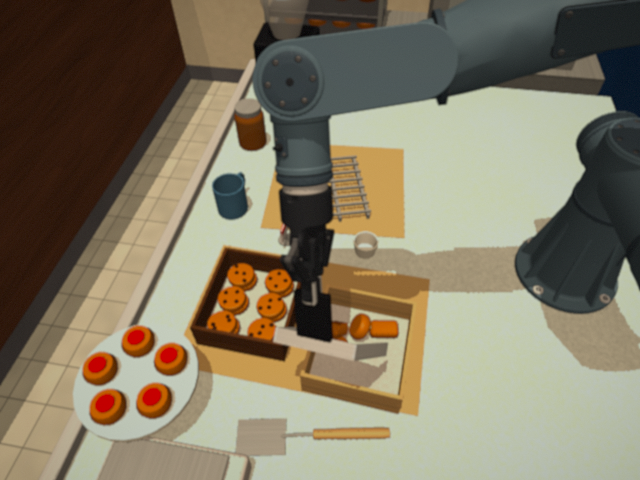

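>>> drive_tool([
  [1.2,-0.2,0.1,-0.087,0],
  [1.2,-0.1,0.1,-0.087,0],
  [1.2,0,0.1,-0.087,0],
  [0,0,0,0,0],
  [0,0,0,0,0],
])

```text
time: 18.28
ee_pos: [478.8, 368.4, 288.3]
ee_rot: [-0.067, 0.001, 0.966, 0.249]
force: [0.5, 0.1, -3.3]
width: 0.122
```

```bash
python3 -c "
from h import *
from cell import imaging
s,M=st()
c={n:imaging.capture(n) for n in ['side','scene']}
for n in c: cv2.imwrite('pics/%s8.png'%n,c[n]['color'])
crop(c['side'],270,240,160,150,5,'pics/d8c.png')
"
```

```text
t 18.28 q [ 0.167  0.128  1.611  0.522  1.471 -1.473] pos [478.753 368.377 288.337] F [ 0.548  0.13  -3.327] w 0.122
[[-0.991  0.034 -0.128]
 [-0.032  0.876  0.482]
 [ 0.129  0.482 -0.867]]
tilt deg 29.90257355731524 az 104.93088554465177
```

View pics/d8c.png

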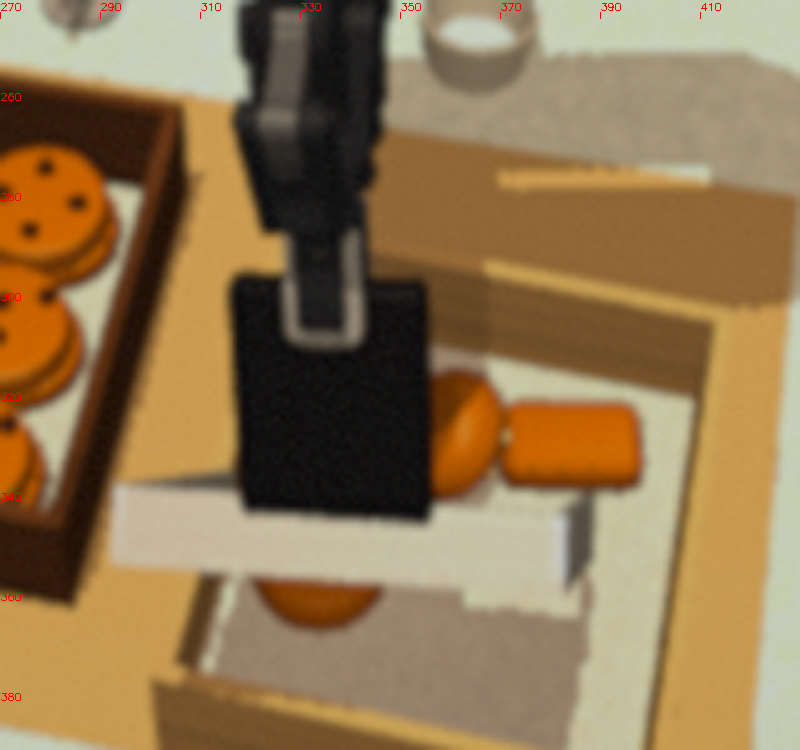

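View pics/scene8.png

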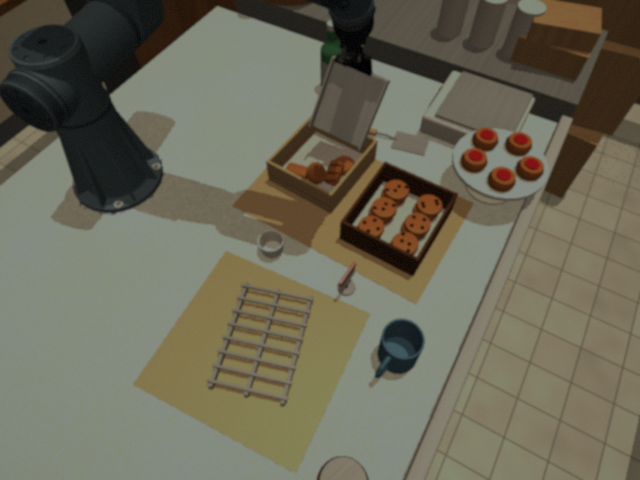

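```bash
python3 -c "
from h import *
c={'color':cv2.imread('pics/scene8.png')}
crop(c,255,50,140,160,5,'pics/s8c.png')
"
```

```text
(no output)
```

View pics/s8c.png

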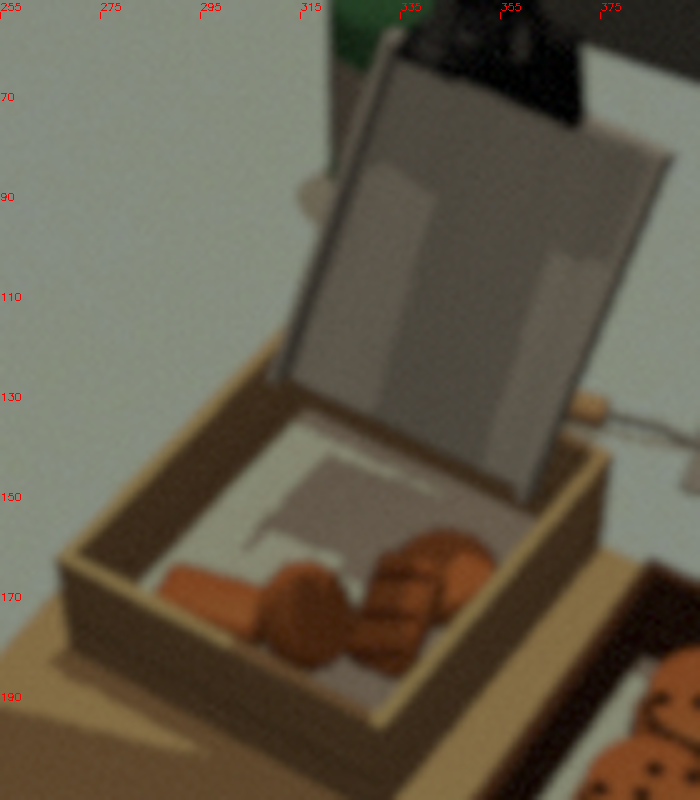

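```bash
python3 -c "
from spin import *
rows([p,(513,364,295),(555,350,295),(587,328,285),(608,303,277),(620,274,267),(623,242,258),(617,210,252),(617,60,260)],[0,-15,-30,-45,-60,-75,-90,-105,-165],[3,3,3,3,3,3,3,10])
" | sed 's/np.float64(\([-0-9.]*\))/\1/g'
```

```text
[-1.1, 0.0, -0.4, 0.087, 0], [-1.1, 0.1, -0.4, 0.087, 0], [-1.1, 0.2, -0.4, 0.087, 0], 
[-1.4, 0.0, -0.4, 0.087, 0], [-1.4, 0.1, -0.4, 0.087, 0], [-1.4, 0.3, -0.4, 0.087, 0], 
[-1.3, -0.1, -0.2, 0.087, 0], [-1.3, 0.0, -0.2, 0.087, 0], [-1.3, 0.1, -0.2, 0.087, 0], 
[-1.1, -0.1, -0.3, 0.087, 0], [-1.1, 0.0, -0.3, 0.087, 0], [-1.1, 0.1, -0.3, 0.087, 0], 
[-1.1, -0.1, -0.2, 0.087, 0], [-1.1, -0.1, -0.2, 0.087, 0], [-1.1, 0.0, -0.2, 0.087, 0], 
[-1.1, -0.2, -0.3, 0.087, 0], [-1.1, -0.1, -0.3, 0.087, 0], [-1.1, 0.0, -0.3, 0.087, 0], 
[-1.0, -0.2, -0.3, 0.087, 0], [-1.1, -0.1, -0.3, 0.087, 0], [-1.1, 0.0, -0.3, 0.087, 0], 
[-1.2, 0.3, -0.8, 0.105, 0], [-1.2, 0.4, -0.8, 0.105, 0], [-1.2, 0.5, -0.8, 0.105, 0], [-1.1, 0.6, -0.8, 0.105, 0], [-1.0, 0.8, -0.8, 0.105, 0], [-0.9, 0.9, -0.8, 0.105, 0], [-0.8, 1.0, -0.8, 0.105, 0], [-0.7, 1.0, -0.8, 0.105, 0], [-0.6, 1.1, -0.8, 0.105, 0], [-0.5, 1.2, -0.8, 0.105, 0],
```

>>> drive_tool([
  [-1.1,0,-0.4,0.087,0],
  [-1.1,0.1,-0.4,0.087,0],
  [-1.1,0.2,-0.4,0.087,0],
  [-1.4,0,-0.4,0.087,0],
  [-1.4,0.1,-0.4,0.087,0],
  [-1.4,0.3,-0.4,0.087,0],
  [-1.3,-0.1,-0.2,0.087,0],
  [-1.3,0,-0.2,0.087,0],
  [-1.3,0.1,-0.2,0.087,0],
  [-1.1,-0.1,-0.3,0.087,0],
  [-1.1,0,-0.3,0.087,0],
  [-1.1,0.1,-0.3,0.087,0],
])

```text
time: 19.38
ee_pos: [609.3, 303.3, 277.0]
ee_rot: [-0.183, 0.483, 0.837, 0.182]
force: [-0.4, 0.3, -2.8]
width: 0.12
```

>>> drive_tool([
  [-1.1,-0.1,-0.2,0.087,0],
  [-1.1,-0.1,-0.2,0.087,0],
  [-1.1,0,-0.2,0.087,0],
  [-1.1,-0.2,-0.3,0.087,0],
  [-1.1,-0.1,-0.3,0.087,0],
  [-1.1,0,-0.3,0.087,0],
  [-1.0,-0.2,-0.3,0.087,0],
  [-1.1,-0.1,-0.3,0.087,0],
  [-1.1,0,-0.3,0.087,0],
])

```text
time: 20.13
ee_pos: [618.6, 208.3, 250.7]
ee_rot: [-0.238, 0.766, 0.589, 0.099]
force: [0.2, 0.0, -1.6]
width: 0.12
```

>>> drive_tool([
  [-1.2,0.3,-0.8,0.105,0],
  [-1.2,0.4,-0.8,0.105,0],
  [-1.2,0.5,-0.8,0.105,0],
  [-1.1,0.6,-0.8,0.105,0],
  [-1.0,0.8,-0.8,0.105,0],
  [-0.9,0.9,-0.8,0.105,0],
  [-0.8,1.0,-0.8,0.105,0],
  [-0.7,1.0,-0.8,0.105,0],
  [-0.6,1.1,-0.8,0.105,0],
  [-0.5,1.2,-0.8,0.105,0],
])

```text
time: 20.97
ee_pos: [621.9, 58.5, 259.7]
ee_rot: [-0.256, 0.958, 0.125, -0.034]
force: [0.8, -0.1, -2.4]
width: 0.123
```

```bash
python3 -c "
from h import *
from cell import imaging
s,M=st()
print('turn for x horizontal', np.arctan2(M[2,0],-M[2,1]))
c={n:imaging.capture(n) for n in ['side','scene']}
pickle.dump(c,open('cap9.pkl','wb'))
for n in c: cv2.imwrite('pics/%s9.png'%n,c[n]['color'])
crop(c['side'],200,160,240,250,3,'pics/d9c.png')
crop(c['scene'],190,270,140,150,5,'pics/s9c.png')
"
```

```text
t 20.97 q [-0.329  0.395  1.34   0.431  1.702  0.974] pos [621.94   58.522 259.668] F [ 0.801 -0.07  -2.386] w 0.123
[[ 0.966  0.223 -0.129]
 [ 0.258 -0.838  0.482]
 [-0.    -0.499 -0.867]]
tilt deg 29.90324009678014 az 104.94884063824547
turn for x horizontal -0.0004717176990993668
```

View pics/d9c.png

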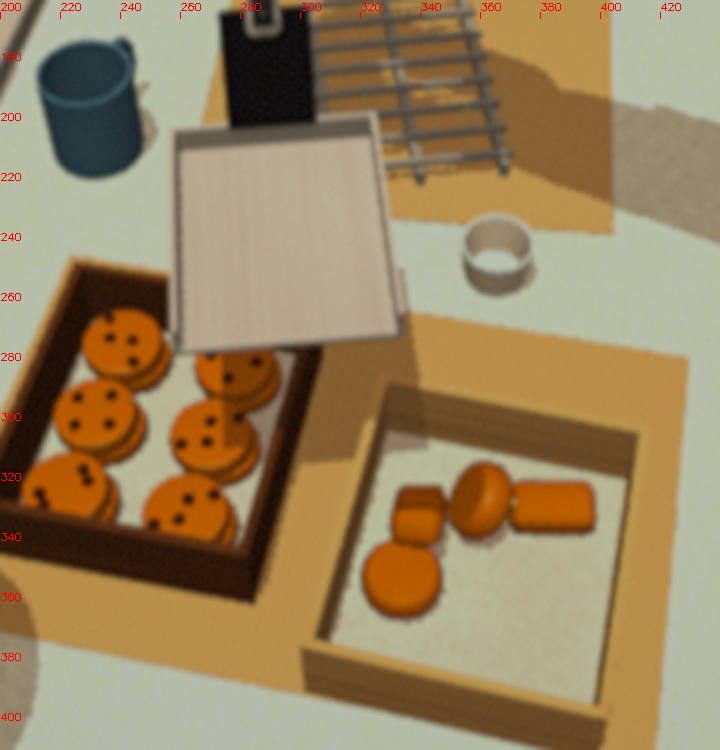

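View pics/s9c.png

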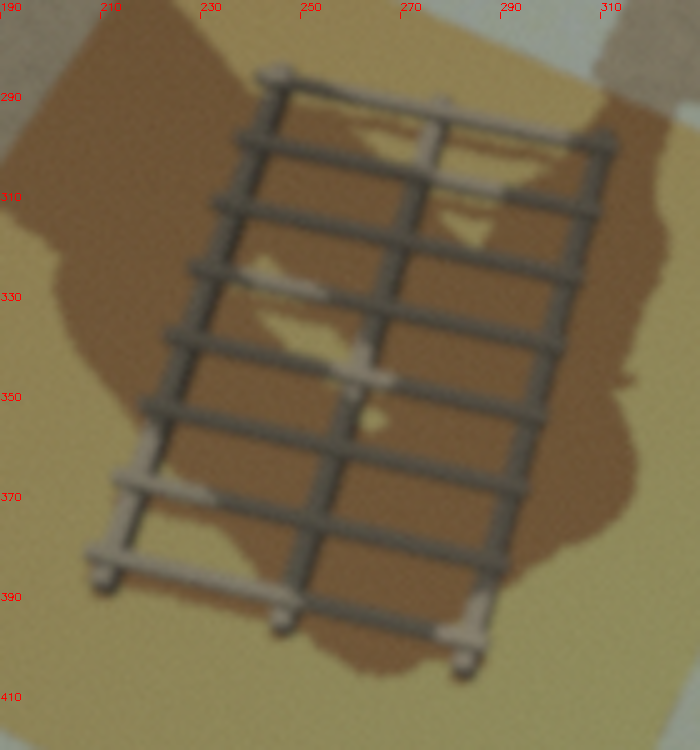

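```bash
python3 -c "
from h import *
c=load('cap9.pkl')['scene']
P=[ray(c,*q,22)[:2] for q in [(244,285.6),(312.4,299.6),(208.4,380.4),(286.4,397.6)]]
print(P,np.mean(P,0)); P=np.array(P)
v=(P[0]+P[1]-P[2]-P[3]);print(np.degrees(np.arctan2(v[1],v[0])),np.linalg.norm(v)/2); w=P[1]+P[3]-P[0]-P[2]; print(np.degrees(np.arctan2(w[1],w[0])),np.linalg.norm(w)/2)
plan((589,-288.5,170),(588,-288.7,105),(588,-288.7,84.5))
"
```

```text
[array([ 466.97091477, -103.33303436]), array([611.33475159, -59.02199153]), array([ 524.91858425, -304.48975552]), array([ 671.71888606, -257.48491329])] [ 568.73578416 -181.08242368]
106.49460522683489 208.3856250001976
17.41264505814405 152.57387267237954
9 rows of [-1.35  3.63 -0.94]
2 rows of [-0.06  1.61  2.82]
1 rows of [-0.    1.02  1.78]
```

>>> drive_tool([
  [-0.5,1.2,-0.3,0,0],
  [-0.9,2.4,-0.6,0,0],
  [-1.3,3.6,-0.95,0,0],
  [-1.3,3.6,-0.95,0,0],
  [-1.3,3.6,-0.95,0,0],
  [-1.3,3.6,-0.95,0,0],
  [-1.3,3.6,-0.95,0,0],
  [-1.3,3.6,-0.95,0,0],
  [-1.3,3.6,-0.95,0,0],
  [-0.9,2.4,-0.6,0,0],
  [-0.4,1.2,-0.3,0,0],
  [0,0,0,0,0],
])

```text
time: 22.07
ee_pos: [592.4, -285.5, 169.1]
ee_rot: [-0.257, 0.957, 0.128, -0.033]
force: [0.5, 0.2, -2.5]
width: 0.12
```

```bash
python3 -c "
from h import *
st()
plan((593,-288.5,105),(593,-288.5,84.5))
"
```

```text
t 22.07 q [-0.765  0.7    1.08   0.27   1.811  0.544] pos [ 592.366 -285.545  169.101] F [ 0.473  0.163 -2.479] w 0.12
[[ 0.965  0.229 -0.129]
 [ 0.263 -0.835  0.483]
 [ 0.003 -0.5   -0.866]]
tilt deg 29.977157858261986 az 104.93371092247314
2 rows of [-0.02  1.73  2.7 ]
1 rows of [-0.01  1.02  1.78]
```

>>> drive_tool([
  [0,0.65,0.85,0,0],
  [0,1.1,1.75,0,0],
  [0,1.1,1.75,0,0],
  [0,0.75,1.2,0,0],
  [0,0.4,0.65,0,0],
  [0,0.25,0.45,0,0],
  [0,0,0,0,0],
])

```text
time: 22.65
ee_pos: [594.6, -284.8, 91.6]
ee_rot: [-0.257, 0.957, 0.13, -0.033]
force: [-0.4, 0.8, -3.1]
width: 0.122
```

```bash
python3 -c "
from h import *
from cell import imaging
st()
plan((593,-288.5,84.5))
c={n:imaging.capture(n) for n in ['side','wrist']}
pickle.dump(c,open('cap10.pkl','wb'))
cv2.imwrite('pics/wrist10.png',c['wrist']['color'])
crop(c['side'],270,80,160,150,5,'pics/d10c.png')
"
```

```text
t 22.65 q [-0.762  0.781  1.111  0.264  1.703  0.513] pos [ 594.625 -284.82    91.625] F [-0.416  0.821 -3.075] w 0.122
[[ 0.964  0.232 -0.131]
 [ 0.266 -0.834  0.483]
 [ 0.003 -0.5   -0.866]]
tilt deg 29.996644784134922 az 105.1450431133348
1 rows of [-0.26  0.63  0.46]
```

View pics/d10c.png

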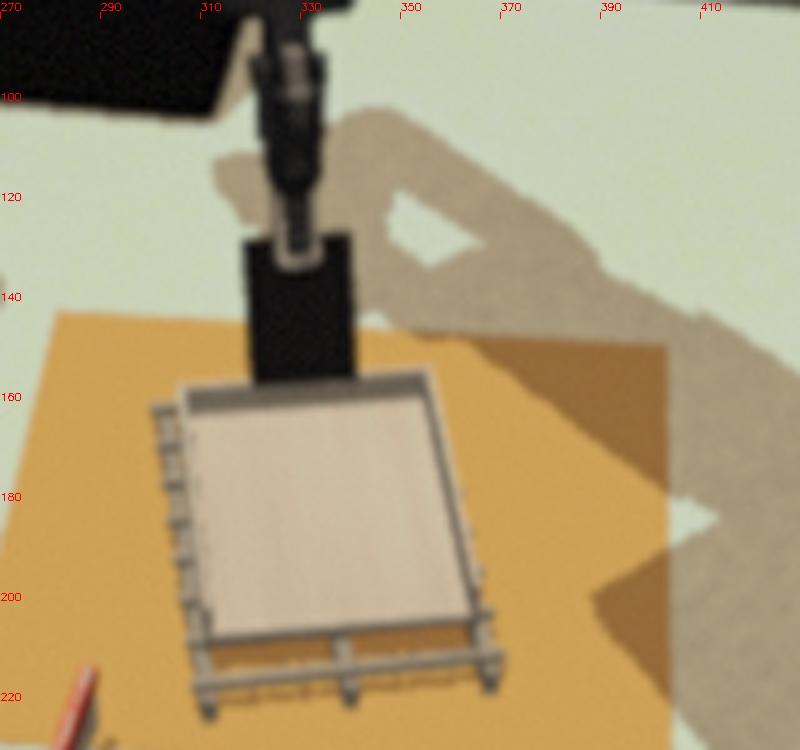

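View pics/wrist10.png

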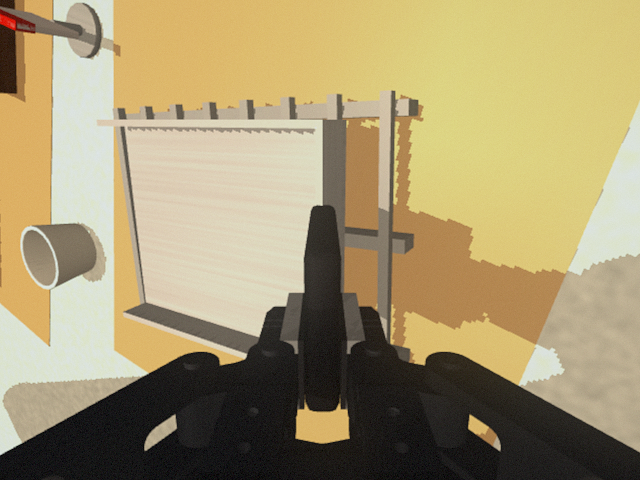

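>>> drive_tool([
  [-0.1,0.3,0.2,0,0],
  [0,0.3,0.2,0,0],
  [0,0,0,0,0],
])

```text
time: 23.0
ee_pos: [594.6, -289.8, 86.0]
ee_rot: [-0.256, 0.957, 0.13, -0.033]
force: [-0.5, -0.3, -3.7]
width: 0.121
```

```bash
python3 -c "
from h import *
st()"
```

```text
t 23.0 q [-0.767  0.792  1.105  0.262  1.697  0.508] pos [ 594.592 -289.802   85.989] F [-0.453 -0.276 -3.67 ] w 0.121
[[ 0.964  0.231 -0.129]
 [ 0.265 -0.836  0.481]
 [ 0.004 -0.498 -0.867]]
tilt deg 29.890199285746046 az 104.9802146340725
```

Not yet touching; down in 1 mm steps.

>>> drive_tool([
  [0,0.05,0.09,0,0],
  [0,0.05,0.09,0,0],
  [0,0,0,0,0],
])

```text
time: 23.25
ee_pos: [594.8, -289.8, 85.3]
ee_rot: [-0.256, 0.957, 0.13, -0.032]
force: [-3.0, -2.8, 3.5]
width: 0.123
```

>>> drive_tool([
  [0,0.05,0.09,0,0],
  [0,0,0,0,0],
])

```text
time: 23.42
ee_pos: [594.9, -290.2, 85.1]
ee_rot: [-0.255, 0.958, 0.13, -0.032]
force: [-2.7, -3.1, 8.6]
width: 0.122
```

>>> drive_tool([
  [0,0,0,0,0.3],
  [0,0,0,0,0.6],
  [0,0,0,0,1],
  [0,0,0,0,1],
  [0,0,0,0,1],
  [0,0,0,0,1],
  [0,0,0,0,1],
])

```text
time: 24.0
ee_pos: [594.6, -289.1, 82.7]
ee_rot: [-0.256, 0.957, 0.13, -0.033]
force: [-0.1, 0.4, -1.1]
width: 1.0
```

>>> drive_tool([
  [0,0,-1.5,0,1],
  [0,0,-3,0,1],
  [0,0,-3.5,0,1],
  [0,0,-3.5,0,1],
  [0,0,-2,0,1],
  [0,0,0,0,1],
])

```text
time: 24.5
ee_pos: [613.6, -357.9, 205.5]
ee_rot: [-0.252, 0.958, 0.13, -0.03]
force: [0.1, 0.9, 0.3]
width: 1.003
```

```bash
python3 -c "
from h import *
from cell import imaging
st()
c={n:imaging.capture(n) for n in ['side','scene']}
pickle.dump(c,open('cap11.pkl','wb'))
crop(c['side'],270,80,160,150,5,'pics/d11c.png')
crop(c['scene'],190,270,140,150,5,'pics/s11c.png')
cv2.imwrite('pics/scene11.png',c['scene']['color']);cv2.imwrite('pics/side11.png',c['side']['color'])
"
```

```text
t 24.5 q [-0.81   0.811  0.825  0.261  1.951  0.534] pos [ 613.628 -357.88   205.478] F [0.107 0.91  0.348] w 1.003
[[ 0.965  0.234 -0.123]
 [ 0.264 -0.839  0.476]
 [ 0.008 -0.491 -0.871]]
tilt deg 29.42942228987193 az 104.45297476449352
```

View pics/d11c.png

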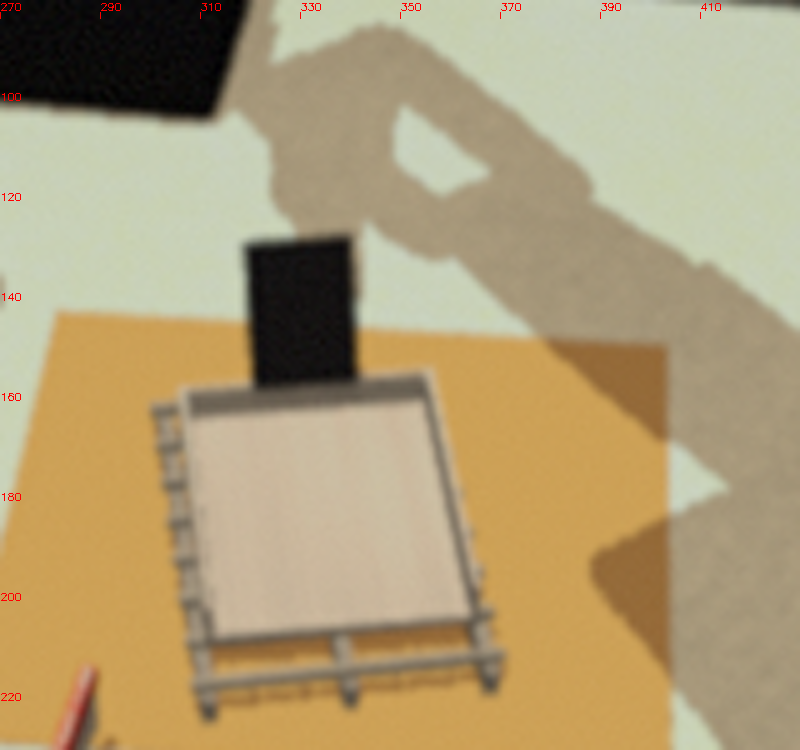

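View pics/s11c.png

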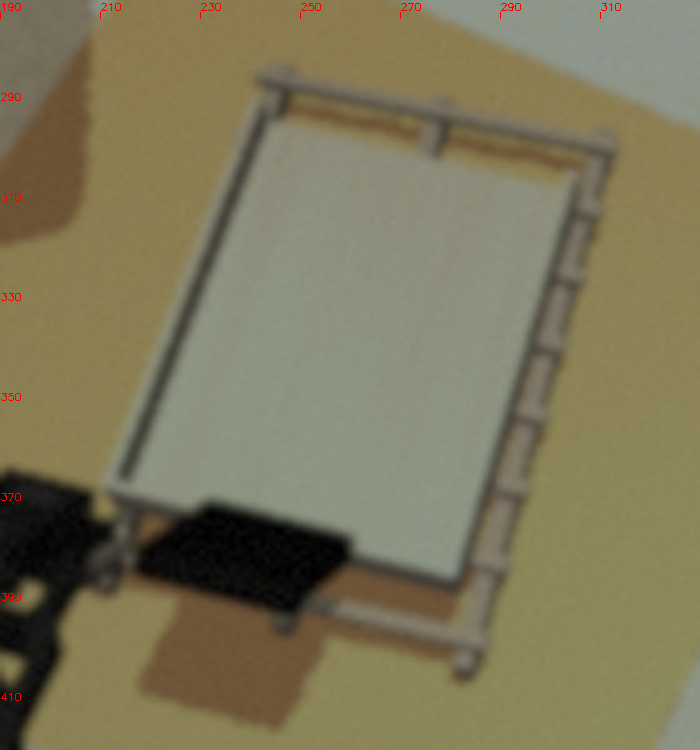

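View pics/side11.png

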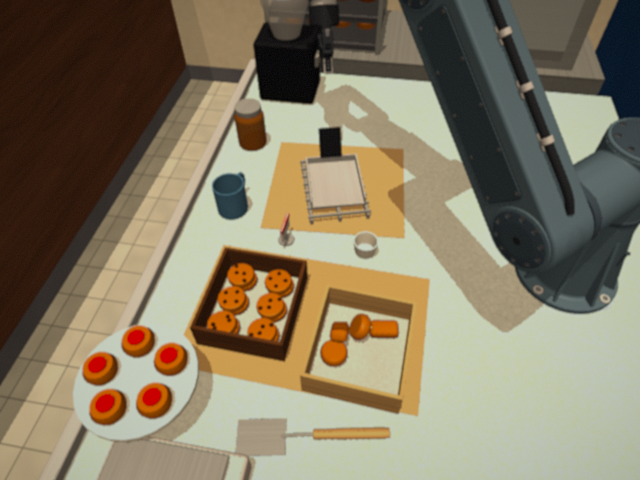

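>>> drive_tool([
  [0,0,-2,0,1],
  [0,0,-2,0,1],
  [0,0,0,0,1],
  [0,0,0,0,1],
  [0,0,0,0,1],
])

```text
time: 25.02
ee_pos: [616.8, -372.3, 232.3]
ee_rot: [-0.257, 0.957, 0.13, -0.034]
force: [-0.4, 0.6, -0.0]
width: 1.002
```

```bash
python3 -c "
from h import *
c=load('cap11.pkl')['scene']
bl,br,fr=[ray(c,*q,46)[:2] for q in [(211.4,367.6),(281.6,386.4),(305.6,304.6)]]
print('tray centre',(bl+fr)/2,'heading',np.degrees(np.arctan2(*(fr-br)[::-1])))
from cell import r
print(r.sense()['force'],r.sense()['time'])
print(r.close_job())
"
```

```text
tray centre [ 567.53214598 -185.32473633] heading 105.87026869271196
[-0.41981847  0.58852774 -0.01015592] 25.0167
the job is handed in; nothing more can be done
None
```

I put all four pastries in the pale crate and set the empty tray back on its rack, released. The job was handed in at about 25 s of the 54 s. The hand-in gives no verdict, so the results below come from my own checks.

- **Grip:** The moves cannot tilt the tool, so I pushed the arm against its reach limit until the fingers leaned 30° towards the tray's front. That let me hold the grip squarely.
- **Lift and carry:** The tray came up level with all four pastries aboard and stayed level on the way to the crate.
- **Tip:** I turned the tool about its own axis by about 165°, which tips the tray up to about 59°. By my calculation the front edge stayed below 18 cm whenever the tray was steeply tilted. I never measured that height directly.
- **Return:** I turned the tray back the same way and lowered it until it touched the rack. Then I opened the fingers and backed off along the grip.

**Last checks**
- **Pastries:** Pictures show all four inside the crate. One danish leans on its edge between the rolls, but it looked the same in pictures about 3.5 s apart.
- **Tray:** It is empty, and looks flat and square on the rack. Its centre measured about (568, -185) mm at a heading of 105.9°. The rack measured about (569, -181) mm at 106.5°. The rack figure is rough: its length came out at 208 mm instead of 230 mm.
- **Other objects:** The ramekin, price card and spatula look unmoved. I compared them by eye and did not measure.
- **Forces:** The final contact force was about zero. Earlier, when the arm first hit its reach limit in free air, the wrist force rose to about 90 N (limit 120 N).
- **Disagreement:** In the side pictures the fingers seemed to sit about 25 mm higher on the grip than I calculated. The grip held without visible slipping.

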